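# Pack the refractometer away and close its case

## Task

Put the refractometer away in the open black case: set it down, do not drop it, in the foam cradle with its blue eyepiece in the wider bay. Then swing the lid down fully shut without slamming it, and only after that press the yellow clip down flat against the front of the case. Leave the glassware and bottles where they stand.

Things in the scene. Friction and masses are not known exactly. Their poses are not given: they have to be found in the camera images.
- refractometer: Hand-held refractometer on its side, 170 mm long, loose, 0.15-0.3 kg. Origin: underside centre at mid-length; y along it to the blue eyepiece. y -85 to -43: steel prism head, 30 wide, 38 tall; -43 to 50: round barrel, diameter 30, axis 19 above the underside (grip here, at the origin); 50 to 85: round blue eyepiece, diameter 38.
- eyepiece (a point): Centre of the end face of the refractometer's eyepiece (its y = 85, 19 above the underside).
- case: Black plastic case, fixed (mm). Origin: centre of its underside; x from the hinge side (towards the robot) to the front, where the clip closes; y along its length, z up. Base 135 (x) by 250 (y) by 75 tall, walls 4, grey foam inside. The refractometer lies home with its origin at 0, 0, 30 in this frame and its y along the case's y.
- cradle (a point): Centre of the cradle floor, 30 above the case's underside. Foam blocks with tops at z = 62 leave a trough along the case's y, at x = 0, y -93 to 93: wider bay (47) for the eyepiece at y 37 to 93, narrow bay (37) for the head at y -93 to -37. Between them no blocks: a gap 74 long, 127 wide over the inside, for the fingers, opened only partly.
- lid (a joint): Lid angle, rad: 0 shut, about 1.65 open (upright or leaning a little back to the robot), stop at 1.85. Hinge along the case's y at x = -67.5, z = 75. Lid 135 long from the hinge, 250 wide, 20 thick; shut, its top is at z = 95. Friction hinge (0.2 N m): stays where left, closed by pushing its outer face; no catch or spring.
- lid_edge (a point): Middle of the lid's free edge, on the outer (top) face: 135 from the hinge and, shut, 95 above the sill.
- clip (a joint): Clip angle, rad: 0 flat down on the case's front (stop), about 1.4 sticking out, stop at 1.7. Hinged along y on the lid's free edge, 139.5 from the lid hinge; lid shut, the axis is at x = 72, z = 87 in the case frame, the clip sticks out to +x and swings down and in. Friction hinge (0.03 N m), no snap.
- clip_edge (a point): Middle of the free edge of the yellow clip: a plate 60 wide (y, centred), 45 long from its hinge, 5 thick.
- steel_cup: Open stainless steel cup, 68 wide, 65 tall (mm), loose, to be left alone. Origin: underside centre.
- flask: Conical glass flask, 88 wide, 130 tall (mm), loose, to be left alone. Origin: underside centre.
- reagent_bottle: Amber reagent bottle with black cap, 64 wide, 130 tall (mm), loose, to be left alone. Origin: underside centre.
- dropper_bottle: Small clear dropper bottle with red cap, 42 wide, 85 tall (mm), loose, to be left alone. Origin: underside centre.
- beaker: Glass beaker, 72 wide, 90 tall (mm), loose, to be left alone. Origin: underside centre.
- white_jar: White jar with blue cap, 64 wide, 75 tall (mm), loose, to be left alone. Origin: underside centre.
There are look-alikes about, which are no part of the job. Of the things that look like the refractometer, take the one that is farthest from the robot's base at the start.

How it is judged:
On the way, in this order (a step that is already met when the one before it is completed fails the run):
1. the refractometer lies home in the cradle, eyepiece in the wider bay, let go of, the lid still open (x of refractometer in the frame of case between -0.012 and 0.012 m and y of refractometer in the frame of case between -0.014 and 0.014 m and z of refractometer in the frame of case between 0.026 and 0.036 m and y of eyepiece in the frame of case above 0.06 m and angle between the y axis of refractometer and the y axis of case, either way round below 0.1 rad and contact force between the fingers and refractometer below 0.2 N and value of joint lid above 0.5 rad), for 0.2 s.
2. the lid is shut with the clip still standing open (value of joint lid below 0.035 rad and value of joint clip above 0.4 rad), for 0.1 s.
3. the clip is pressed down (value of joint lid below 0.035 rad and value of joint clip below 0.12 rad), for 0.2 s.
At the end, for the whole second after the job is handed in: The refractometer lies at rest in the case's cradle (within 12 mm across, 14 mm along, its underside 26 to 36 mm above the case's underside, parallel within 0.1 rad, eyepiece in the wider bay), the lid is shut (under 0.035 rad) and the clip is down (under 0.12 rad) (all of step 3 and x of refractometer in the frame of case between -0.012 and 0.012 m and y of refractometer in the frame of case between -0.014 and 0.014 m and z of refractometer in the frame of case between 0.026 and 0.036 m and y of eyepiece in the frame of case above 0.06 m and angle between the y axis of refractometer and the y axis of case, either way round below 0.1 rad and linear speed of refractometer below 0.02 m/s); the robot touches nothing.
It fails at once if the refractometer is dropped (falls or slides faster than 0.6 m/s with no finger on it) (linear speed of refractometer above 0.6 m/s and contact force between the fingers and refractometer below 0.05 N).
It fails at once if the lid is slammed (closes faster than 4 rad/s) (velocity of joint lid below -4 rad/s).
It fails at once if a piece of glassware, bottle or cup is shifted by more than 30 mm or tipped by more than 0.4 rad (distance of any of steel_cup, flask, reagent_bottle, dropper_bottle, beaker, white_jar from where it was at the start of the episode above 0.03 m or angle between any of steel_cup, flask, reagent_bottle, dropper_bottle, beaker, white_jar's own z axis and vertical above 0.4 rad).
It also fails if it takes over 72 s, if anything falls off the work surface, if the arm or the gripper's body presses on something with over 40 N, if the wrist force passes 120 N, or if a joint passes its speed limit or range.

## Robot

A 6-joint arm with a two-finger parallel gripper is mounted at the origin on the work surface. World frame = base frame: x ahead of the robot, y to its left, z up, the work surface at z = 0. Lengths are in m, angles in rad, forces in N, time in s.
With the tool pointing down it reaches from about 0.35 to 0.975 m from the base axis. Payload 4.9 kg.
Tool frame: the origin (TCP) lies at the very end of the fingers, on their centre line; the grasp point (between the pads) lies 19 mm behind it (manip.hold_point_z is the distance from the TCP to the grasp point, in m); z points along the fingers, x is the direction in which the jaws open and shut, and the axes are right-handed (so a half turn about z gives the same grasp; the last joint's range is limited). The gripper opens to 85 mm and grips with 20 to 120 N. Pads are 22 mm wide; open, the fingers measure 114 mm over their backs; the gripper's body (76 mm by 85 mm) begins 54 mm behind the grasp point. The pads swing forward as they close: fully open they stand 13 mm farther back than shut.
Start: joints at [1.007, 0.053, 1.613, -0, 1.476, -0.119], TCP at [0.269, 0.564, 0.231] pointing down, gripper open.
Joint ranges: [-3.01, 3.01], [-1.01, 2.22], [0.06, 2.58], [-1.02, 4.17], [0.09, 2.62], [-3.14, 3.14]. Speed limits (rad/s): [2.57, 2.57, 3.14, 3.14, 3.14, 3.14].

## Interface

Orientations are given as a unit quaternion [w, x, y, z].
In Python, from plant import manip gives the robot as it stands.
- The arm moves only by the shell command python3 -m handwheel 'ROWS' [OPENING]. ROWS is JSON, a list of rows, each an object of numbers: "dx", "dy", "dz": the shift along the tool's x, y, z in m; "ax", "ay", "az": the turn, a rotation vector about the tool's x, y, z in rad. In form: [{"dx": .., "dy": .., "dz": .., "ax": .., "ay": .., "az": ..}, ...]. A call has 1 to 5 rows; each row is the pose to reach, as a shift and turn from the pose commanded when the call began, along the tool's axes at that moment; what a row does not reach only later rows make up. A row lasts 1/8 s, in which the tool goes at most 62.5 mm and 10.7 degrees, less where a joint would pass 70% of its speed; a pose out of reach is approached as far as the arm can. A call with a gripper value outside its range is refused whole. OPENING is the closure in counts, from 0 (fully open) to 255 (shut), set as the call begins (- or left out, the last holds). The fingers move at their own pace and stop on an object; the grip force is fixed at half the most. Time passes only in rows, so rows that repeat a pose let the fingers close. It gives the time, the measured TCP pose, the force and the opening at its end, in the units of the state.
- manip.state(): the state, without advancing time (a new reading comes with each control period).
- manip.grab_frame(name): name is "side" or "top"; returns a dict with "image" (384x512x3 uint8, blue, green, red), "z_map" (384x512 float32, m along the optical axis (not along the pixel's ray), 0 where there is no reading), "K" (3x3 intrinsics, pixels), "xyz" and "rotation" of the camera in the world. Camera axes: x right, y up, looking along -z (the intrinsics and any distortion apply to the point x, -y, -z); pixel columns grow to the right and rows downward; lengths in m; the calibration is good to about 2 mm. A picture is of the moment at which its call begins.
- manip.job_done(): hands the job in, once; it reports no verdict.
The state is a dict: "time": time; "joint_pos": joint angles; "joint_vel": joint speeds; "joint_efforts": joint torques, N m; "tool_pos": TCP position; "tool_rot": TCP orientation; "contact_force": force on the tool from outside, world axes, zero at the start; "ft_torque": the same for the moment, N m; "gripper_width": opening from 0.0 (shut) to 1.0 (fully open).
Only numpy, scipy, OpenCV 4.12 (cv2) and the standard library are available. Lean on these libraries where they do the work, as an engineer would, in place of code of your own. Each camera call takes 0.05 s, during which the arm holds its last target.

## Working session

There is one attempt and no reset: what is moved stays moved. The work goes in short steps, Python scripts to look and compute and a shell command to move; the robot and the scene stay as the last step left them, time stands still between calls to the robot, and variables do not carry over. Pictures are saved under pics/ and viewed, and the job is handed in when it is done.

```bash
ls; mkdir -p pics
cat > h.py <<'E'
import numpy as np, cv2, pickle
from plant import manip
def grab(n,tag):
    f=manip.grab_frame(n); cv2.imwrite(f'pics/{tag}.png',f['image']); pickle.dump(f,open(f'{tag}.pkl','wb')); return f
def load(tag): return pickle.load(open(f'{tag}.pkl','rb'))
def cloud(f):
    K=np.array(f['K']); h,w=f['z_map'].shape
    u,v=np.meshgrid(np.arange(w),np.arange(h)); z=f['z_map']
    p=np.stack([(u-K[0,2])/K[0,0]*z,-(v-K[1,2])/K[1,1]*z,-z],-1)
    return p@np.array(f['rotation']).T+np.array(f['xyz'])
E
python3 - <<'E'
from h import *
for n in('top','side'):
    f=grab(n,n+'0'); print(n,[k for k in f],f['K'],f['xyz'],f['rotation'])
print(manip.state())
E
```

```text
pics
top ['image', 'z_map', 'K', 'xyz', 'rotation'] [[480.59398559   0.         251.61711274]
 [  0.         480.59398559 188.21238217]
 [  0.           0.           1.        ]] [0.29073199 0.05069333 1.59233566] [-0.70307055 -0.05731297  0.06235996  0.70605825]
side ['image', 'z_map', 'K', 'xyz', 'rotation'] [[420.01182036   0.         250.00166301]
 [  0.         420.01182036 188.21509674]
 [  0.           0.           1.        ]] [ 0.13450884 -0.78985104  0.92357521] [ 0.88760592  0.39813937 -0.09425019 -0.21156012]
{'time': 0.1, 'joint_pos': array([ 1.00695841e+00,  5.33173977e-02,  1.61416577e+00,  1.53525802e-05,
        1.47602424e+00, -1.18984764e-01]), 'joint_vel': array([-0.0011123 , -0.00094368, -0.00302118, -0.00060578,  0.00041021,
        0.00060148]), 'joint_efforts': array([ 2.13960616e-04, -3.94905424e+01, -3.71361923e+01, -7.20476964e-05,
        3.94961913e-03,  5.92079090e-06]), 'tool_pos': array([0.26863166, 0.56368891, 0.23016408]), 'tool_rot': array([ 4.04335597e-04,  8.45672910e-01,  5.33700677e-01, -8.67840440e-04]), 'contact_force': array([ 0.58004785, -0.72949027, -1.14287342]), 'ft_torque': array([ 0.02406448, -0.00407943, -0.0097122 ]), 'gripper_width': 1.00172393585159}
```

View pics/top0.png

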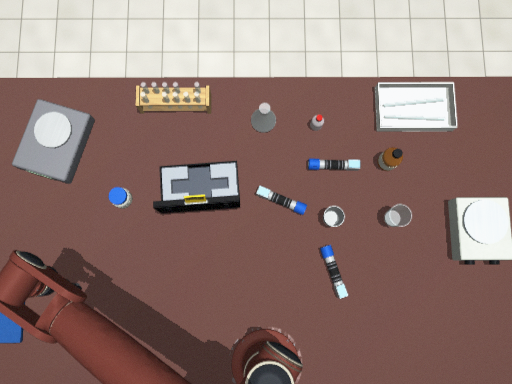

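View pics/side0.png

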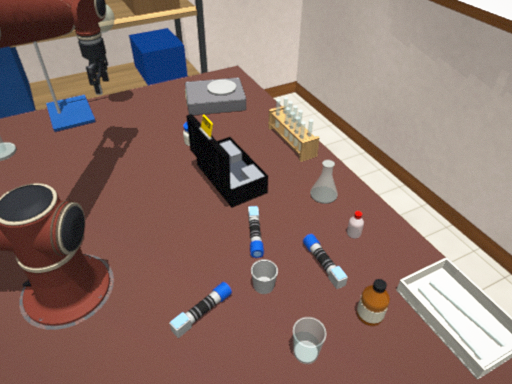

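Run:
```python
s=open('h.py').read().replace("    return p@np.array(f['rotation']).T","    from scipy.spatial.transform import Rotation as R\n    return p@R.from_quat(np.array(f['rotation'])[[1,2,3,0]]).as_matrix().T")
open('h.py','w').write(s)
from h import *
f=load('top0');c=cloud(f)
for u,v in [(150,300),(350,350),(256,192),(100,100)]: print(u,v,c[v,u].round(3))
f=load('side0');c=cloud(f)
for u,v in [(150,300),(350,350),(256,192),(100,100)]: print(u,v,c[v,u].round(3))
```

```text
150 300 [0.199 0.367 0.006]
350 350 [ 0.039 -0.272 -0.001]
256 192 [0.544 0.025 0.038]
100 100 [ 0.876  0.563 -0.002]
150 300 [ 0.181 -0.132  0.001]
350 350 [ 0.553 -0.47   0.002]
256 192 [0.597 0.087 0.024]
100 100 [0.279 0.934 0.004]
```

The top view shows three look-alikes, at (334,164), (282,200) and (335,272). The case is near (200,187) with its lid along the lower edge and its yellow clip at (195,199). The one at (334,164) looks farthest, so I'll measure it.

Run:
```python
from h import *
f=load('top0');im=f['image']
a=cv2.resize(im[145:185,295:375],None,fx=8,fy=8,interpolation=cv2.INTER_CUBIC)
b=cv2.resize(im[150:220,145:250],None,fx=6,fy=6,interpolation=cv2.INTER_CUBIC)
cv2.imwrite('pics/a.png',a[:, :640]);cv2.imwrite('pics/b.png',b)
c=cloud(f)
g=lambda u,v:c[v,u].round(3)
for name,(u0,u1,v0,v1) in dict(A=(300,370,150,178),B=(250,312,180,218),C=(315,352,240,302)).items():
    P=c[v0:v1,u0:u1].reshape(-1,3); I=im[v0:v1,u0:u1].reshape(-1,3).astype(int)
    m=(P[:,2]>0.012)&(P[:,2]<0.06); Q=P[m]; I=I[m]
    blue=Q[(I[:,0]>120)&(I[:,2]<60)]
    lb=Q[(I[:,2]>120)&(I[:,0]>150)]
    r=cv2.minAreaRect((Q[:,:2]*1000).astype(np.float32))
    print(name,len(Q),Q.mean(0).round(3),Q[:,2].max().round(3),'rect',r,'blue',blue.mean(0).round(3),'steel',lb.mean(0).round(3),np.linalg.norm(Q.mean(0)[:2]))
for n,(u,v) in dict(flask=(264,120),drop=(317,122),reag=(392,158),cup=(333,216),beaker=(398,215),jar=(119,196)).items(): print(n,g(u,v))
```

```text
A 519 [ 0.637 -0.233  0.033] 0.048 rect ((654.3062133789062, -245.47808837890625), (209.02720642089844, 66.35057830810547), 89.5145492553711) blue [ 0.639 -0.167  0.036] steel [ 0.638 -0.271  0.037] 0.6781277310795722
B 515 [ 0.518 -0.058  0.034] 0.048 rect ((519.0184326171875, -56.50306701660156), (168.99337768554688, 36.912147521972656), 67.63883209228516) blue [ 0.493 -0.119  0.035] steel [ 0.534 -0.024  0.037] 0.520842723644644
C 559 [ 0.287 -0.222  0.033] 0.047 rect ((294.10272216796875, -245.76885986328125), (170.78240966796875, 80.43326568603516), 19.33866310119629) blue [ 0.351 -0.202  0.034] steel [ 0.252 -0.236  0.037] 0.3628449590776305
flask [ 0.779 -0.003  0.069]
drop [ 0.773 -0.178  0.066]
reag [ 0.641 -0.408  0.104]
cup [ 0.468 -0.232  0.001]
beaker [ 0.47  -0.447  0.008]
jar [0.526 0.462 0.077]
```

View pics/a.png

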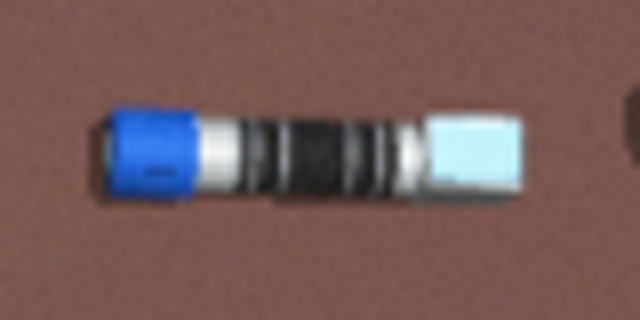

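View pics/b.png

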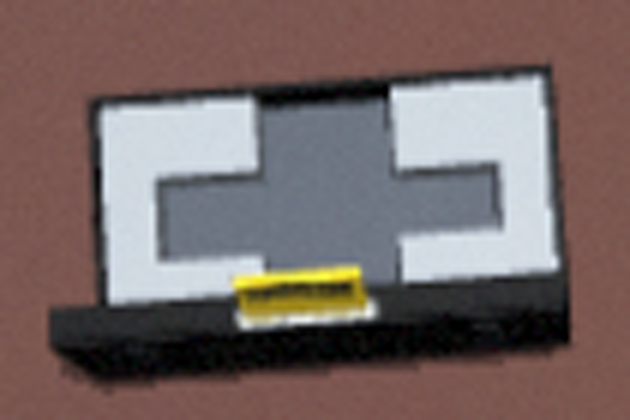

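The target is A, with its blue eyepiece toward +y (left). The case's wider bay is on the left too. Next I'll get precise poses.

Run:
```python
from h import *
f=load('top0');c=cloud(f);im=f['image'].astype(int)
P=c[150:178,300:370].reshape(-1,3);I=im[150:178,300:370].reshape(-1,3)
for zt in(0.02,0.028):
    m=(P[:,2]>zt)&(P[:,2]<.06)&(P[:,1]>-.33);Q=P[m];J=I[m]
    r=cv2.minAreaRect((Q[:,:2]*1000).astype(np.float32));print(zt,r,Q[:,1].min(),Q[:,1].max())
m=(P[:,2]>.022)&(P[:,1]>-.33);Q=P[m]
mid=Q[abs(Q[:,1]+.235)<.06]; 
# slices
for y in np.arange(-.32,-.14,.012):
    s=Q[abs(Q[:,1]-y)<.006]
    if len(s):print(round(y,3),len(s),((s[:,0].min()+s[:,0].max())/2).round(4),s[:,0].mean().round(4),s[:,2].max().round(4))
# case
P=c[150:215,145:250].reshape(-1,3);I=im[150:215,145:250].reshape(-1,3)
fo=P[(P[:,2]>.055)&(P[:,2]<.068)&(I.min(1)>150)]
r=cv2.minAreaRect((fo[:,:2]*1000).astype(np.float32));print('foam',r,cv2.boxPoints(r),np.median(fo[:,2]))
fl=P[(P[:,2]>.02)&(P[:,2]<.04)&(I.min(1)>60)]
r=cv2.minAreaRect((fl[:,:2]*1000).astype(np.float32));print('floor',r,cv2.boxPoints(r),np.median(fl[:,2]))
ye=(I[:,2]>180)&(I[:,0]<80); print('clip',P[ye].mean(0),P[ye].min(0),P[ye].max(0))
hi=P[P[:,2]>.1];print('lid',hi.min(0),hi.max(0)); 
for z in np.arange(.09,.24,.02):
    s=P[(abs(P[:,2]-z)<.01)]
    if len(s): print(round(z,2),len(s),s.min(0).round(3),s.max(0).round(3))
# pixel->plane
from scipy.spatial.transform import Rotation as R
def pix(u,v,z):
    K=f['K'];d=R.from_quat(np.array(f['rotation'])[[1,2,3,0]]).apply([(u-K[0,2])/K[0,0],-(v-K[1,2])/K[1,1],-1]);o=np.array(f['xyz']);return (o+d*(z-o[2])/d[2]).round(4)
for u,v,z in [(92,100,.075),(550,66,.075),(157,180,.062),(500,165,.062),(258,97,.062),(388,88,.062),(258,172,.062),(395,172,.062),(157,262,.03),(500,228,.03)]: print(u,v,z,pix(145+u/6,150+v/6,z))
```

```text
0.02 ((639.3897094726562, -234.23565673828125), (168.25416564941406, 33.96839141845703), 89.73968505859375) -0.318415142688186 -0.15011307724207282
0.028 ((639.1292724609375, -234.51339721679688), (167.4008331298828, 31.927791595458984), 89.06105041503906) -0.318415142688186 -0.1507490617455513
-0.32 14 0.6364 0.6366 0.0483
-0.308 35 0.6371 0.635 0.0475
-0.296 36 0.6362 0.6361 0.0474
-0.284 38 0.6368 0.635 0.0447
-0.272 27 0.6365 0.6366 0.0419
-0.26 35 0.6381 0.6367 0.0412
-0.248 30 0.6397 0.6378 0.0391
-0.236 30 0.6396 0.6384 0.0429
-0.224 35 0.6388 0.6379 0.0396
-0.212 29 0.6393 0.6384 0.0393
-0.2 34 0.6394 0.6384 0.0423
-0.188 33 0.6401 0.6398 0.0429
-0.176 35 0.6401 0.6386 0.0442
-0.164 39 0.6392 0.6378 0.0453
-0.152 26 0.6399 0.6389 0.0443
foam ((575.9299926757812, 209.01654052734375), (106.65882873535156, 239.5679168701172), 4.265209674835205) [[513.8396  324.50247]
 [531.657    85.59805]
 [638.0204   93.53061]
 [620.203   332.43503]] 0.06233830632954651
floor ((582.3270263671875, 207.6153564453125), (186.40003967285156, 101.86665344238281), 82.95086669921875) [[520.3411  121.3
[... 328 characters left out ...]
0.11 68 [0.47  0.079 0.1  ] [0.488 0.327 0.12 ]
0.13 81 [0.469 0.078 0.12 ] [0.488 0.322 0.14 ]
0.15 81 [0.47  0.078 0.141] [0.502 0.324 0.16 ]
0.17 81 [0.47  0.078 0.16 ] [0.495 0.323 0.18 ]
0.19 80 [0.47  0.077 0.18 ] [0.49  0.324 0.2  ]
0.21 550 [0.471 0.08  0.2  ] [0.507 0.327 0.22 ]
0.23 58 [0.48  0.172 0.22 ] [0.492 0.232 0.239]
92 100 0.075 [0.6219 0.3331 0.075 ]
550 66 0.075 [0.6398 0.0871 0.075 ]
157 180 0.062 [0.5804 0.2993 0.062 ]
500 165 0.062 [0.588  0.1144 0.062 ]
258 97 0.062 [0.6261 0.2457 0.062 ]
388 88 0.062 [0.6308 0.1753 0.062 ]
258 172 0.062 [0.5847 0.245  0.062 ]
395 172 0.062 [0.5844 0.1711 0.062 ]
157 262 0.03 [0.5408 0.3035 0.03  ]
500 228 0.03 [0.559  0.1156 0.03  ]
```

Run:
```python
from h import *
f=load('top0');im=f['image']
g=cv2.cvtColor(im,cv2.COLOR_BGR2GRAY)
cv2.imwrite('pics/c1.png',cv2.resize(im[158:206,155:203],None,fx=12,fy=12,interpolation=cv2.INTER_CUBIC))
cv2.imwrite('pics/c2.png',cv2.resize(im[155:203,195:243],None,fx=12,fy=12,interpolation=cv2.INTER_CUBIC))
```

```text
(no output)
```

View pics/c1.png

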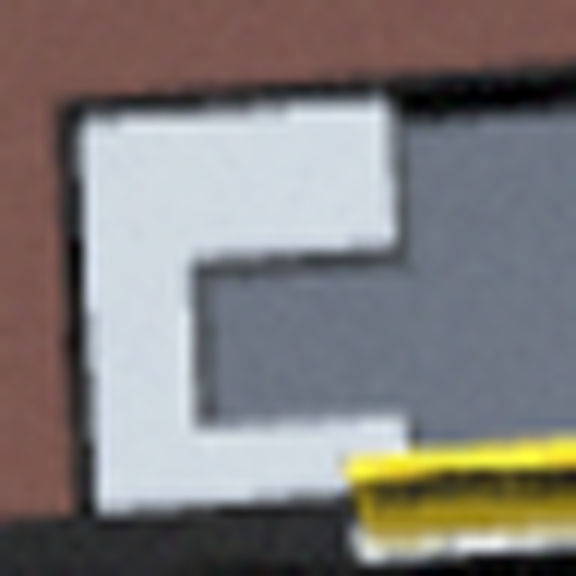

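View pics/c2.png

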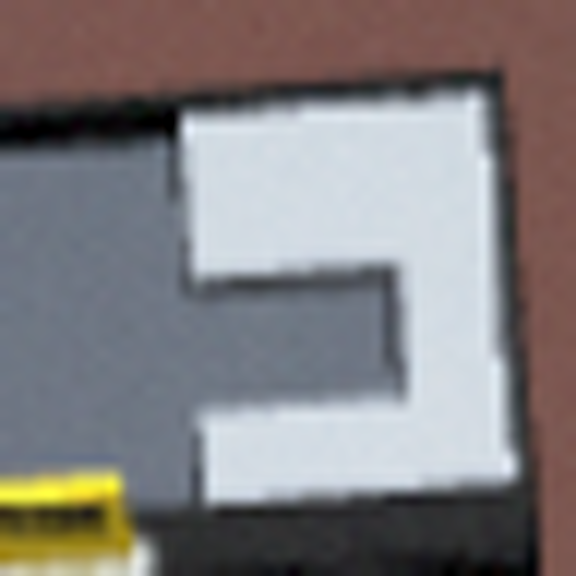

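```bash
cat >> h.py <<'E'
from scipy.spatial.transform import Rotation as R
def pix(f,u,v,z):
    K=f['K'];d=R.from_quat(np.array(f['rotation'])[[1,2,3,0]]).apply([(u-K[0,2])/K[0,0],-(v-K[1,2])/K[1,1],-1]);o=np.array(f['xyz']);return (o+d*(z-o[2])/d[2])
def fit(A,B):
    A=np.array(A);B=np.array(B);a=A-A.mean(0);b=B-B.mean(0)
    th=np.arctan2((a[:,0]*b[:,1]-a[:,1]*b[:,0]).sum(),(a*b).sum());c,s=np.cos(th),np.sin(th);M=np.array([[c,-s],[s,c]])
    t=B.mean(0)-M@A.mean(0);return t,th,(A@M.T+t-B)
E
python3 - <<'E'
from h import *
f=load('top0')
L=[((63.5,121),(76,112)),((63.5,37),(388,97)),((23.5,37),(395,245)),((23.5,93),(190,262)),((-23.5,93),(194,428)),((-23.5,37),(408,415))]
Rr=[((63.5,-37),(180,115)),((18.5,-37),(192,277)),((18.5,-93),(400,265)),((-18.5,-93),(408,402)),((-18.5,-37),(198,410))]
A=[];B=[]
for o,S in(((155,158),L),((195,155),Rr)):
    for m,(x,y) in S: A.append(np.array(m)/1000);B.append(pix(f,o[0]+(x+.5)/12-.5,o[1]+(y+.5)/12-.5,.062)[:2])
t,th,r=fit(A,B);print(t,th,(r*1000).round(1))
# refractometer edges
for x,y,z in[(110,150,.019),(523,150,.038)]: print(pix(f,295+(x+.5)/8-.5,145+(y+.5)/8-.5,z))
f=load('side0');im=f['image']
cv2.imwrite('pics/s1.png',cv2.resize(im[110:210,180:280],None,fx=6,fy=6,interpolation=cv2.INTER_CUBIC))
cv2.imwrite('pics/s2.png',cv2.resize(im[225:295,295:355],None,fx=8,fy=8,interpolation=cv2.INTER_CUBIC))
E
```

```text
[0.56662404 0.20804588] 0.06472311623788207 [[-1.8 -0.9]
 [-0.3 -0.3]
 [ 0.7 -0.3]
 [ 1.5  0.4]
 [-0.  -0.5]
 [ 0.3  1. ]
 [-0.2 -0.5]
 [-0.4  0.3]
 [ 0.2  0.5]
 [ 0.8  0.4]
 [-0.8 -0.2]]
[ 0.64391554 -0.15178717  0.019     ]
[ 0.63908589 -0.32066251  0.038     ]
```

View pics/s1.png

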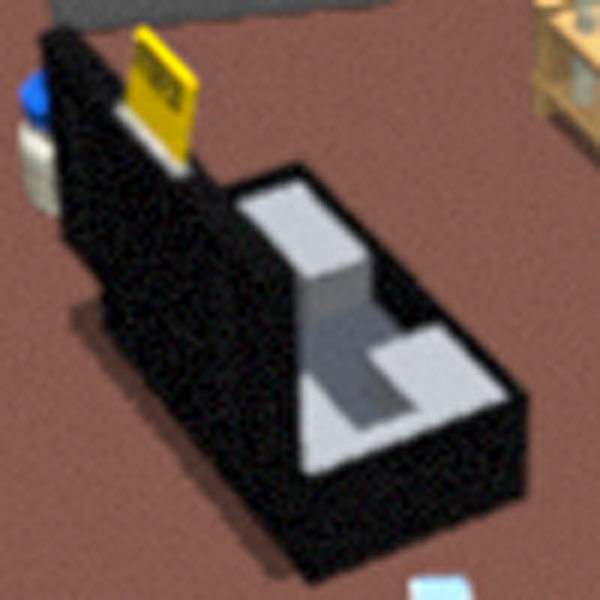

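View pics/s2.png

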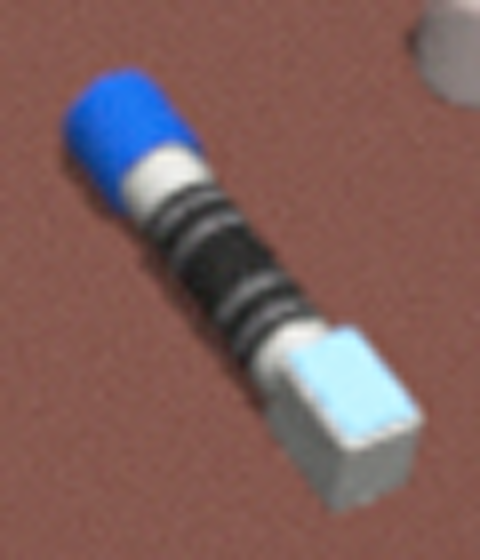

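Run:
```python
from h import *
print([x for x in dir(manip) if not x.startswith('_')])
f=load('top0');c=cloud(f)
for u,v in[(30,260),(15,275),(20,295),(45,285),(70,310),(100,330),(130,360),(35,250)]:print(u,v,c[v,u].round(3))
f=load('side0');c=cloud(f);im=f['image']
for u,v in[(95,15),(92,30),(92,50),(95,70),(98,85),(50,10),(50,30),(20,25),(98,95),(70,40)]:print(u,v,c[v,u].round(3))
cv2.imwrite('pics/s3.png',cv2.resize(im[0:110,0:130],None,fx=5,fy=5,interpolation=cv2.INTER_CUBIC))
```

```text
['IKError', 'grab_frame', 'hold_point_z', 'job_done', 'state']
30 260 [0.315 0.524 0.536]
15 275 [0.284 0.548 0.548]
20 295 [0.241 0.543 0.53 ]
45 285 [0.259 0.529 0.436]
70 310 [0.212 0.421 0.565]
100 330 [0.174 0.349 0.591]
130 360 [0.122 0.279 0.622]
35 250 [0.36  0.75  0.001]
95 15 [0.29  0.494 0.499]
92 30 [ 0.135 -0.79   0.924]
92 50 [0.261 0.527 0.389]
95 70 [0.252 0.501 0.337]
98 85 [ 0.135 -0.79   0.924]
50 10 [0.172 0.329 0.58 ]
50 30 [0.158 0.306 0.543]
20 25 [0.103 0.208 0.597]
98 95 [ 0.314  1.387 -0.206]
70 40 [ 0.276  1.771 -0.037]
```

View pics/s3.png

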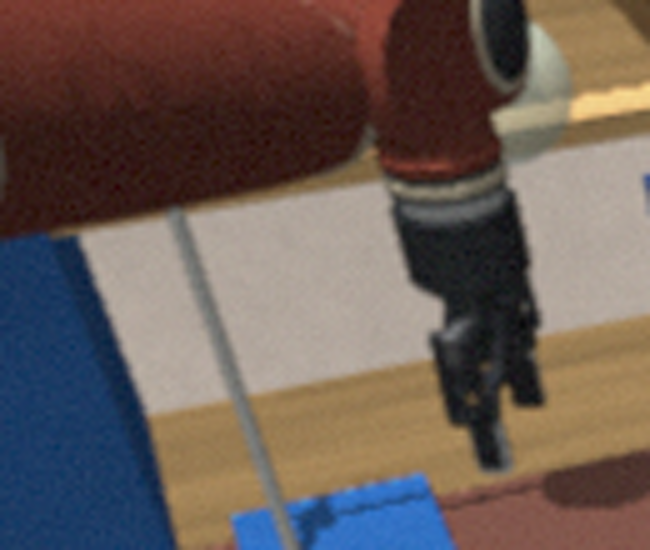

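```bash
cat >> h.py <<'E'
def rel(x,y,z,phi,s=None):
    s=s or manip.state(); q=np.array(s['tool_rot'])[[1,2,3,0]]; C=R.from_quat(q)
    T=R.from_quat([np.cos(phi/2),np.sin(phi/2),0,0])
    d=C.inv().apply(np.array([x,y,z])-s['tool_pos']); w=(C.inv()*T).as_rotvec()
    print('t',round(s['time'],2),'pos',s['tool_pos'].round(4),'F',s['contact_force'].round(1),'w',round(s['gripper_width'],3));print('d',d.round(4),'a',w.round(4))
E
python3 -m handwheel '[{"dz":-0.06,"az":0.15},{"dz":-0.12,"az":0.3},{"dz":-0.15,"az":0.45},{"dz":-0.15,"az":0.6},{"dz":-0.15,"az":0.75}]' 0
python3 -c "
from h import *
rel(.638,-.2345,.35,-.015)"
```

```text
t 0.1 pos [0.2686 0.5637 0.2302] F [ 0.6 -0.7 -1.1] w 1.002
d [-0.5618  0.6769 -0.1189] a [9.0000e-04 1.8000e-03 1.1409e+00]invalid input at $[0]: expected keys dx, dy, dz, ax, ay, az
```

All six keys are required.

```bash
python3 -m handwheel '[{"dx":0,"dy":0,"dz":-0.06,"ax":0,"ay":0,"az":0.15},{"dx":0,"dy":0,"dz":-0.12,"ax":0,"ay":0,"az":0.3},{"dx":0,"dy":0,"dz":-0.15,"ax":0,"ay":0,"az":0.45},{"dx":0,"dy":0,"dz":-0.15,"ax":0,"ay":0,"az":0.6},{"dx":0,"dy":0,"dz":-0.15,"ax":0,"ay":0,"az":0.75}]' 0
python3 -c "
from h import *
rel(.638,-.2345,.35,-.015)"
```

```text
time: 0.72
tool_pos: [0.2689, 0.5642, 0.3815]
tool_rot: [-0.0, 0.983, 0.184, 0.0]
contact_force: [0.7, 0.8, -0.3]
gripper_width: 1.0
t 0.72 pos [0.2689 0.5642 0.3815] F [ 0.7  0.8 -0.3] w 1.0
d [0.0544 0.8782 0.0313] a [-2.00e-04 -2.00e-04  3.86e-01]
```

```bash
python3 -m handwheel '[{"dx":0.003,"dy":0.06,"dz":0,"ax":0,"ay":0,"az":0.08},{"dx":0.007,"dy":0.12,"dz":0,"ax":0,"ay":0,"az":0.16},{"dx":0.011,"dy":0.18,"dz":0,"ax":0,"ay":0,"az":0.24},{"dx":0.015,"dy":0.24,"dz":0,"ax":0,"ay":0,"az":0.32},{"dx":0.019,"dy":0.30,"dz":0,"ax":0,"ay":0,"az":0.386}]' 0
python3 -c "
from h import *
rel(.638,-.2345,.25,-.015)"
```

```text
time: 1.35
tool_pos: [0.397, 0.2903, 0.3808]
tool_rot: [0.0, 1.0, -0.006, -0.0]
contact_force: [0.4, -0.0, 0.4]
gripper_width: 0.995
t 1.35 pos [0.397  0.2903 0.3808] F [ 0.4 -0.   0.4] w 0.995
d [0.2472 0.5218 0.1308] a [0.0003 0.0003 0.0031]
```

```bash
python3 -m handwheel '[{"dx":0.026,"dy":0.056,"dz":0,"ax":0,"ay":0,"az":0},{"dx":0.052,"dy":0.112,"dz":0,"ax":0,"ay":0,"az":0},{"dx":0.078,"dy":0.168,"dz":0,"ax":0,"ay":0,"az":0},{"dx":0.104,"dy":0.224,"dz":0,"ax":0,"ay":0,"az":0},{"dx":0.13,"dy":0.28,"dz":0.02,"ax":0,"ay":0,"az":0}]' 0
python3 -c "
from h import *
rel(.638,-.2345,.25,-.015)"
```

```text
time: 1.98
tool_pos: [0.524, 0.0108, 0.3634]
tool_rot: [0.0, 1.0, -0.005, 0.002]
contact_force: [0.4, -0.8, -0.0]
gripper_width: 0.999
t 1.98 pos [0.524  0.0108 0.3634] F [ 0.4 -0.8 -0. ] w 0.999
d [0.1161 0.2441 0.1138] a [ 0.0002 -0.0035  0.0046]
```

```bash
python3 -m handwheel '[{"dx":0.025,"dy":0.05,"dz":0.02,"ax":0,"ay":0,"az":0.005},{"dx":0.05,"dy":0.1,"dz":0.04,"ax":0,"ay":0,"az":0.005},{"dx":0.075,"dy":0.15,"dz":0.06,"ax":0,"ay":0,"az":0.005},{"dx":0.1,"dy":0.2,"dz":0.09,"ax":0,"ay":0,"az":0.005},{"dx":0.116,"dy":0.244,"dz":0.11,"ax":0,"ay":0,"az":0.005}]' 0
python3 -m handwheel '[{"dx":0,"dy":0,"dz":0.03,"ax":0,"ay":0,"az":0},{"dx":0,"dy":0,"dz":0.06,"ax":0,"ay":0,"az":0},{"dx":0,"dy":0,"dz":0.1,"ax":0,"ay":0,"az":0},{"dx":0,"dy":0,"dz":0.13,"ax":0,"ay":0,"az":0},{"dx":0,"dy":0,"dz":0.15,"ax":0,"ay":0,"az":0}]' 0
python3 -c "
from h import *
rel(.638,-.2345,.003,-.015)
grab('side','side1');grab('top','top1')
f=load('side1');cv2.imwrite('pics/s4.png',cv2.resize(f['image'][120:320,220:420],None,fx=3,fy=3))"
```

```text
time: 2.6
tool_pos: [0.6365, -0.2338, 0.2493]
tool_rot: [-0.001, 1.0, -0.008, -0.001]
contact_force: [-0.3, 0.1, 0.8]
gripper_width: 0.999
time: 3.22
tool_pos: [0.6354, -0.2317, 0.0993]
tool_rot: [-0.001, 1.0, -0.008, -0.001]
contact_force: [-0.2, -0.2, 0.4]
gripper_width: 1.001
t 3.23 pos [ 0.6354 -0.2317  0.0993] F [-0.2 -0.2  0.4] w 1.001
d [0.0029 0.0029 0.0963] a [-0.0014  0.003  -0.    ]
```

View pics/s4.png

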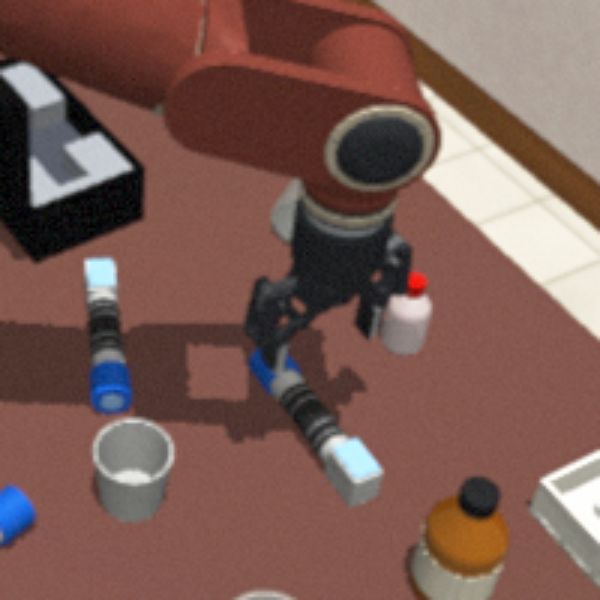

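View pics/top1.png

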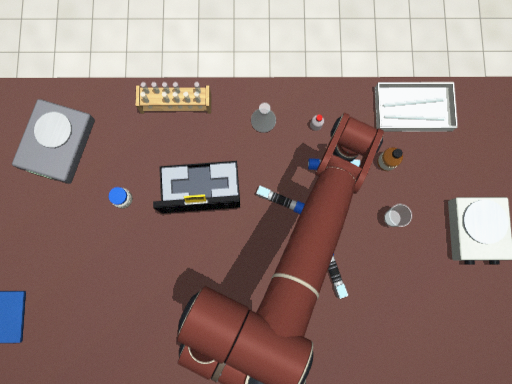

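The gripper is above the barrel, with the reagent bottle and dropper bottle clear of it. I'll descend.

```bash
python3 -m handwheel '[{"dx":0.003,"dy":0.003,"dz":0.03,"ax":0,"ay":0.003,"az":0},{"dx":0.003,"dy":0.003,"dz":0.055,"ax":0,"ay":0.003,"az":0},{"dx":0.003,"dy":0.003,"dz":0.075,"ax":0,"ay":0.003,"az":0},{"dx":0.003,"dy":0.003,"dz":0.09,"ax":0,"ay":0.003,"az":0},{"dx":0.003,"dy":0.003,"dz":0.095,"ax":0,"ay":0.003,"az":0}]' 0
python3 -c "
from h import *
rel(.638,-.2345,.003,-.015)
grab('side','side2')
f=load('side2');cv2.imwrite('pics/s5.png',cv2.resize(f['image'][180:300,260:380],None,fx=5,fy=5))"
```

```text
time: 3.95
tool_pos: [0.6393, -0.2352, 0.0063]
tool_rot: [-0.0, 1.0, -0.007, 0.001]
contact_force: [0.0, -0.5, 0.0]
gripper_width: 1.003
t 3.95 pos [ 0.6393 -0.2352  0.0063] F [ 0.  -0.5  0. ] w 1.003
d [-0.0013 -0.0006  0.0033] a [-0.0004 -0.0022  0.    ]
```

View pics/s5.png

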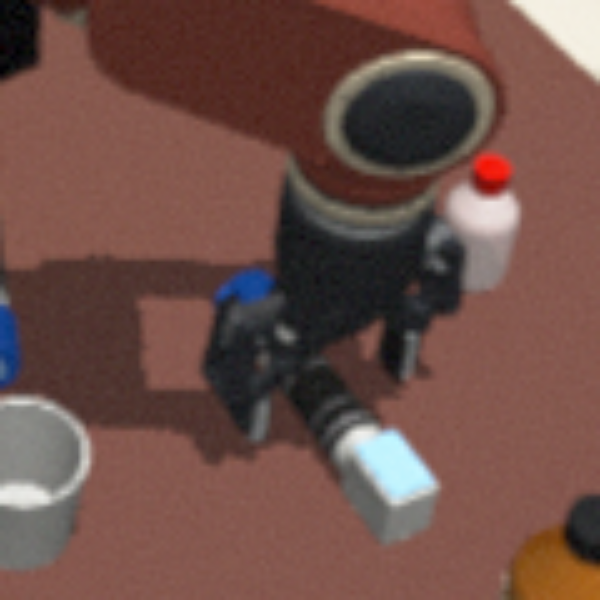

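The fingers straddle the barrel, one on each side, so I'll close.

```bash
python3 -m handwheel '[{"dx":-0.001,"dy":0,"dz":0.002,"ax":0,"ay":0,"az":0},{"dx":-0.001,"dy":0,"dz":0.002,"ax":0,"ay":0,"az":0},{"dx":-0.001,"dy":0,"dz":0.002,"ax":0,"ay":0,"az":0},{"dx":-0.001,"dy":0,"dz":0.002,"ax":0,"ay":0,"az":0},{"dx":-0.001,"dy":0,"dz":0.002,"ax":0,"ay":0,"az":0}]' 255
python3 -m handwheel '[{"dx":0,"dy":0,"dz":0,"ax":0,"ay":0,"az":0},{"dx":0,"dy":0,"dz":0,"ax":0,"ay":0,"az":0},{"dx":0,"dy":0,"dz":0,"ax":0,"ay":0,"az":0}]' 255
```

```text
time: 4.62
tool_pos: [0.6392, -0.2356, 0.0061]
tool_rot: [0.0, 1.0, -0.008, 0.002]
contact_force: [0.6, 0.0, 3.6]
gripper_width: 0.33
time: 5.0
tool_pos: [0.6392, -0.2356, 0.0061]
tool_rot: [0.0, 1.0, -0.008, 0.002]
contact_force: [0.9, 0.2, 5.6]
gripper_width: 0.331
```

```bash
python3 -m handwheel '[{"dx":0,"dy":0,"dz":-0.02,"ax":0,"ay":0,"az":0},{"dx":0,"dy":0,"dz":-0.05,"ax":0,"ay":0,"az":0},{"dx":0,"dy":0,"dz":-0.09,"ax":0,"ay":0,"az":0},{"dx":0,"dy":0,"dz":-0.12,"ax":0,"ay":0,"az":0},{"dx":0,"dy":0,"dz":-0.14,"ax":0,"ay":0,"az":0}]' 255
python3 -c "
from h import *
rel(.5666,.208,.3,.067)
grab('side','side3')
f=load('side3');cv2.imwrite('pics/s6.png',cv2.resize(f['image'][120:300,240:420],None,fx=3,fy=3))"
```

```text
time: 5.62
tool_pos: [0.6384, -0.2353, 0.1472]
tool_rot: [0.0, 1.0, -0.007, 0.002]
contact_force: [0.9, -0.3, -1.9]
gripper_width: 0.326
t 5.62 pos [ 0.6384 -0.2353  0.1472] F [ 0.9 -0.3 -1.9] w 0.326
d [-0.0776 -0.4421 -0.1534] a [ 0.0009 -0.0045 -0.0819]
```

View pics/s6.png

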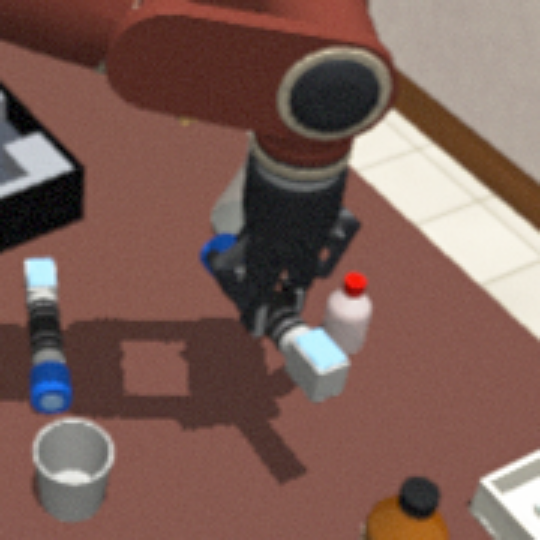

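It is held level. Next I'll raise it and carry it over the case.

```bash
python3 -m handwheel '[{"dx":0,"dy":-0.01,"dz":-0.04,"ax":0,"ay":0,"az":0},{"dx":-0.01,"dy":-0.04,"dz":-0.08,"ax":0,"ay":0,"az":-0.02},{"dx":-0.02,"dy":-0.08,"dz":-0.12,"ax":0,"ay":0,"az":-0.04},{"dx":-0.03,"dy":-0.13,"dz":-0.145,"ax":0,"ay":0,"az":-0.06},{"dx":-0.04,"dy":-0.18,"dz":-0.16,"ax":0,"ay":0,"az":-0.08}]' 255
python3 -m handwheel '[{"dx":0,"dy":-0.05,"dz":0,"ax":0,"ay":0,"az":0},{"dx":0,"dy":-0.1,"dz":0,"ax":0,"ay":0,"az":0},{"dx":-0.005,"dy":-0.15,"dz":0,"ax":0,"ay":0,"az":0},{"dx":-0.01,"dy":-0.19,"dz":0,"ax":0,"ay":0,"az":0},{"dx":-0.015,"dy":-0.22,"dz":0,"ax":0,"ay":0,"az":0}]' 255
python3 -c "
from h import *
rel(.5666,.208,.2,.067)"
```

```text
time: 6.3
tool_pos: [0.5999, -0.0534, 0.3057]
tool_rot: [0.0, 0.999, 0.033, 0.002]
contact_force: [0.1, 1.0, -2.7]
gripper_width: 0.331
time: 6.92
tool_pos: [0.57, 0.1655, 0.3033]
tool_rot: [0.0, 0.999, 0.033, 0.0]
contact_force: [0.7, -0.7, -1.3]
gripper_width: 0.328
t 6.92 pos [0.57   0.1655 0.3033] F [ 0.7 -0.7 -1.3] w 0.328
d [-0.0006 -0.0426  0.1033] a [ 0.0003 -0.0005 -0.0007]
```

```bash
python3 -m handwheel '[{"dx":0,"dy":-0.02,"dz":0.02,"ax":0,"ay":0,"az":0},{"dx":0,"dy":-0.042,"dz":0.04,"ax":0,"ay":0,"az":0},{"dx":0,"dy":-0.042,"dz":0.08,"ax":0,"ay":0,"az":0},{"dx":0,"dy":-0.042,"dz":0.1,"ax":0,"ay":0,"az":0},{"dx":0,"dy":-0.042,"dz":0.1,"ax":0,"ay":0,"az":0}]' 255
python3 -c "
from h import *
rel(.5666,.208,.12,.067)
f=grab('side','side4')
cv2.imwrite('pics/s7.png',cv2.resize(f['image'][60:210,160:310],None,fx=4,fy=4))
f=grab('top','top4')
cv2.imwrite('pics/t7.png',cv2.resize(f['image'][120:250,130:260],None,fx=5,fy=5))"
```

```text
time: 7.55
tool_pos: [0.5671, 0.2051, 0.2013]
tool_rot: [0.001, 0.999, 0.032, -0.001]
contact_force: [-0.3, 0.4, -1.8]
gripper_width: 0.33
t 7.55 pos [0.5671 0.2051 0.2013] F [-0.3  0.4 -1.8] w 0.33
d [-0.0001 -0.003   0.0813] a [ 0.0013  0.0029 -0.0027]
```

View pics/s7.png

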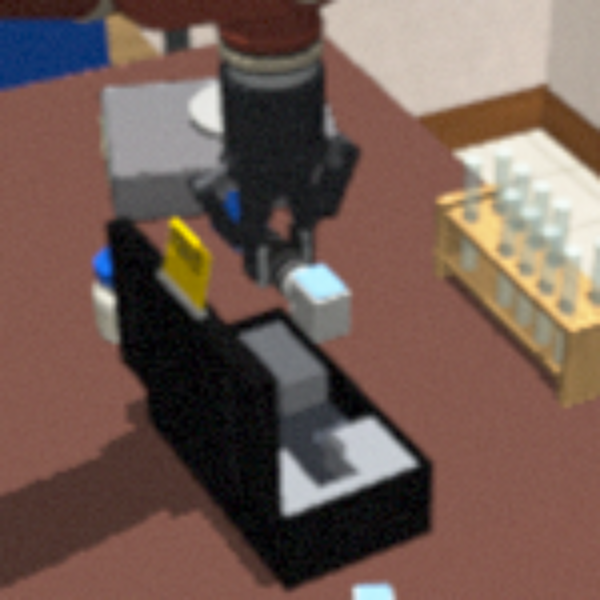

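View pics/t7.png

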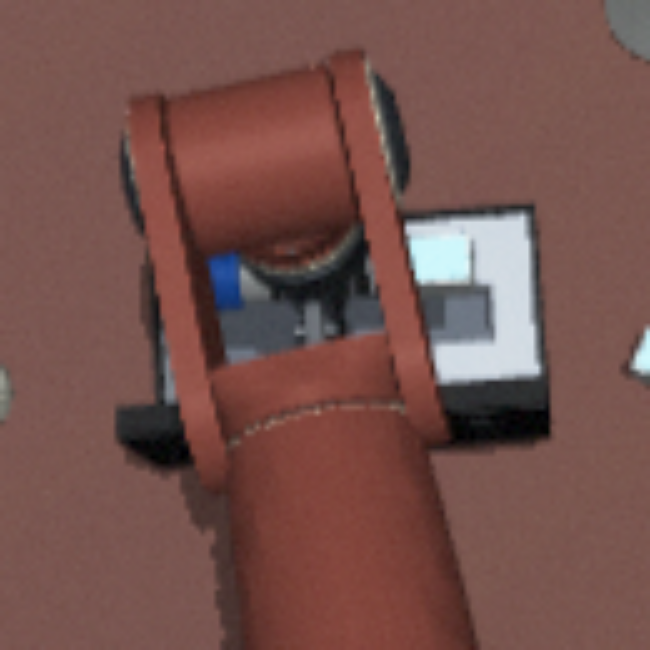

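Run:
```python
from h import *
for tag,p in(('side2',(.6393,-.2352,.006)),('side4',(.567,.205,.201))):
    f=load(tag);c=cloud(f).reshape(-1,3);I=f['image'].reshape(-1,3).astype(int)
    r0=np.hypot(p[0],p[1]);e=np.array(p[:2])/r0;n=np.array([-e[1],e[0]])
    s=c[:,:2]@e-r0; t=c[:,:2]@n; m=(c[:,2]>p[2]+.12)&(abs(t)<.09)&(I[:,2]>1.5*I[:,0])
    for a in np.arange(-.24,.08,.02):
        k=m&(abs(s-a)<.01)
        if k.sum(): print(tag,round(a,2),k.sum(),'zmin-tcp',(c[k,2].min()-p[2]).round(3),(np.percentile(c[k,2],5)-p[2]).round(3))
```

```text
side2 -0.24 580 zmin-tcp 0.378 0.394
side2 -0.22 546 zmin-tcp 0.368 0.383
side2 -0.2 528 zmin-tcp 0.351 0.368
side2 -0.18 499 zmin-tcp 0.326 0.351
side2 -0.16 458 zmin-tcp 0.311 0.337
side2 -0.14 526 zmin-tcp 0.3 0.314
side2 -0.12 507 zmin-tcp 0.287 0.3
side2 -0.1 547 zmin-tcp 0.279 0.29
side2 -0.08 457 zmin-tcp 0.267 0.279
side2 -0.06 520 zmin-tcp 0.258 0.27
side2 -0.04 467 zmin-tcp 0.204 0.25
side2 -0.02 428 zmin-tcp 0.203 0.21
side2 -0.0 341 zmin-tcp 0.205 0.211
side2 0.02 272 zmin-tcp 0.135 0.23
side2 0.04 55 zmin-tcp 0.177 0.267
side4 -0.24 368 zmin-tcp 0.296 0.305
side4 -0.22 344 zmin-tcp 0.29 0.299
side4 -0.2 322 zmin-tcp 0.285 0.292
side4 -0.18 287 zmin-tcp 0.277 0.285
side4 -0.16 319 zmin-tcp 0.274 0.283
side4 -0.14 333 zmin-tcp 0.265 0.272
side4 -0.12 323 zmin-tcp 0.26 0.265
side4 -0.1 289 zmin-tcp 0.256 0.264
side4 -0.08 278 zmin-tcp 0.251 0.257
side4 -0.06 298 zmin-tcp 0.248 0.255
side4 -0.04 302 zmin-tcp 0.203 0.208
side4 -0.02 302 zmin-tcp 0.202 0.208
side4 -0.0 182 zmin-tcp 0.204 0.21
side4 0.02 52 zmin-tcp 0.157 0.165
side4 0.04 2 zmin-tcp 0.287 0.288
```

There's plenty of clearance: forearm underside about 0.30 against the clip top at 0.24. I'll descend to just above the foam.

```bash
python3 -m handwheel '[{"dx":0,"dy":-0.003,"dz":0.03,"ax":0,"ay":0.002,"az":-0.003},{"dx":0,"dy":-0.003,"dz":0.06,"ax":0,"ay":0.002,"az":-0.003},{"dx":0,"dy":-0.003,"dz":0.09,"ax":0,"ay":0.002,"az":-0.003},{"dx":0,"dy":-0.003,"dz":0.115,"ax":0,"ay":0.002,"az":-0.003},{"dx":0,"dy":-0.003,"dz":0.125,"ax":0,"ay":0.002,"az":-0.003}]' 255
python3 -m handwheel '[{"dx":0,"dy":0,"dz":0,"ax":0,"ay":0,"az":0},{"dx":0,"dy":0,"dz":0,"ax":0,"ay":0,"az":0}]' 255
python3 -c "
from h import *
rel(.5666,.208,.037,.067)
f=grab('side','side5')
cv2.imwrite('pics/s8.png',cv2.resize(f['image'][110:210,180:280],None,fx=6,fy=6))
f=grab('top','top5')
cv2.imwrite('pics/t8.png',cv2.resize(f['image'][150:220,150:250],None,fx=8,fy=8))"
```

```text
time: 8.28
tool_pos: [0.5693, 0.2086, 0.08]
tool_rot: [-0.0, 0.999, 0.034, 0.003]
contact_force: [-0.1, 0.6, -1.3]
gripper_width: 0.33
time: 8.52
tool_pos: [0.5702, 0.209, 0.0819]
tool_rot: [-0.0, 0.999, 0.034, 0.004]
contact_force: [-1.1, 0.4, -1.5]
gripper_width: 0.334
t 8.53 pos [0.5702 0.209  0.0819] F [-1.1  0.4 -1.5] w 0.334
d [-0.004   0.0008  0.0448] a [-0.0003 -0.0082  0.0009]
```

View pics/s8.png

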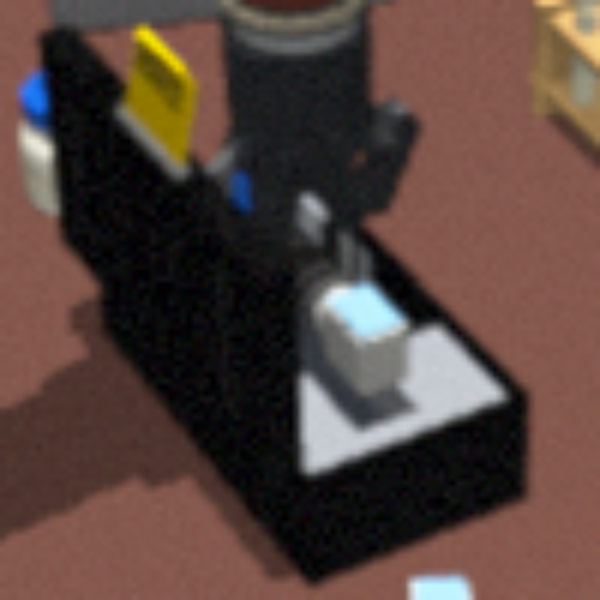

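View pics/t8.png

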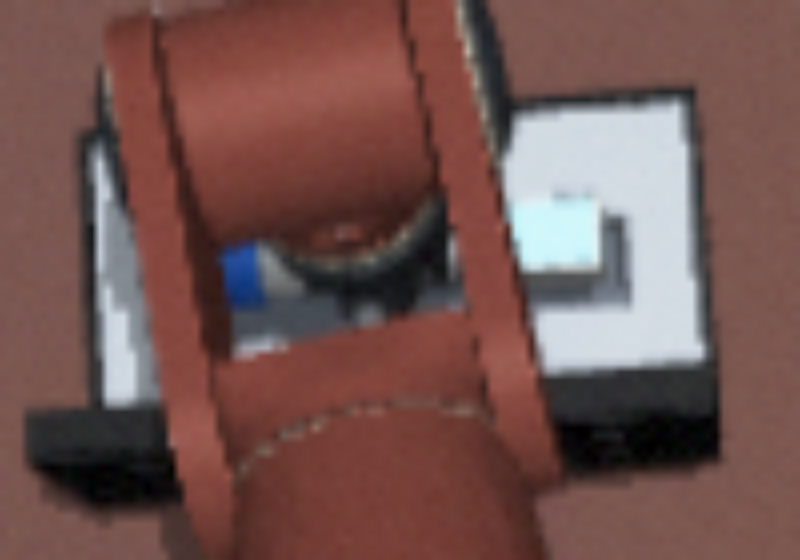

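Run:
```python
from h import *
f=load('top5');im=f['image']
t=np.array([.5666,.208]);th=.067;M=np.array([[np.cos(th),-np.sin(th)],[np.sin(th),np.cos(th)]])
z=.0819-.006+.038
for x,y in[(600,232),(600,197),(600,268),(515,203),(520,272)]:
    p=pix(f,150+(x+.5)/8-.5,150+(y+.5)/8-.5,z)[:2];print(p.round(4),((p-t)@M*1000).round(1))
c=cloud(f)[172:186,212:228].reshape(-1,3);I=im[172:186,212:228].reshape(-1,3)
k=(I.min(1)>150)&(c[:,2]>.095);q=c[k];print(k.sum(),q.mean(0),np.median(q[:,2]),((q[:,:2]-t)@M*1000).min(0),((q[:,:2]-t)@M*1000).max(0))
c=cloud(f)[175:192,172:184].reshape(-1,3);I=im[175:192,172:184].reshape(-1,3).astype(int)
k=(I[:,0]>120)&(I[:,2]<60);q=c[k];qc=(q[:,:2]-t)@M*1000;print('blue',len(q),qc.min(0),qc.max(0),qc.mean(0),q[:,2].max())
```

```text
[0.5746 0.124 ] [  2.4 -84.3]
[0.5886 0.1241] [ 16.3 -85.2]
[0.5603 0.124 ] [-11.9 -83.4]
[0.5863 0.1574] [ 16.3 -51.8]
[0.5588 0.1552] [-11.3 -52.2]
95 [0.57343064 0.14072006 0.11489266] 0.11460722825128378 [-11.92855838 -83.11305233] [ 15.7836472  -51.26340614]
blue 17 [-9.1075424  51.85843973] [ 4.35174625 62.52777703] [-2.05165713 56.42003888] 0.11743539556453153
```

```bash
python3 -m handwheel '[{"dx":-0.003,"dy":0,"dz":0,"ax":0,"ay":-0.004,"az":0},{"dx":-0.003,"dy":0,"dz":0.005,"ax":0,"ay":-0.006,"az":0},{"dx":-0.003,"dy":0,"dz":0.01,"ax":0,"ay":-0.008,"az":0},{"dx":-0.003,"dy":0,"dz":0.015,"ax":0,"ay":-0.008,"az":0},{"dx":-0.003,"dy":0,"dz":0.015,"ax":0,"ay":-0.008,"az":0}]' 255
python3 -c "
from h import *
rel(.5666,.208,.037,.067)"
```

```text
time: 9.25
tool_pos: [0.5653, 0.2084, 0.0638]
tool_rot: [0.0, 0.999, 0.034, -0.002]
contact_force: [0.1, 0.2, -0.6]
gripper_width: 0.325
t 9.25 pos [0.5653 0.2084 0.0638] F [ 0.1  0.2 -0.6] w 0.325
d [0.0014 0.0005 0.0268] a [0.0005 0.0047 0.001 ]
```

```bash
python3 -m handwheel '[{"dx":0.001,"dy":0,"dz":0.004,"ax":0,"ay":0.004,"az":0},{"dx":0.001,"dy":0,"dz":0.008,"ax":0,"ay":0.004,"az":0},{"dx":0.001,"dy":0,"dz":0.012,"ax":0,"ay":0.004,"az":0},{"dx":0.001,"dy":0,"dz":0.016,"ax":0,"ay":0.004,"az":0},{"dx":0.001,"dy":0,"dz":0.018,"ax":0,"ay":0.004,"az":0}]' 255
python3 -c "
from h import *
rel(.5666,.208,.037,.067)
f=grab('side','side6')
cv2.imwrite('pics/s9.png',cv2.resize(f['image'][110:210,180:280],None,fx=6,fy=6))"
```

```text
time: 9.88
tool_pos: [0.5666, 0.2086, 0.0463]
tool_rot: [0.0, 0.999, 0.034, 0.0]
contact_force: [0.4, 0.0, -1.3]
gripper_width: 0.333
t 9.88 pos [0.5666 0.2086 0.0463] F [ 0.4  0.  -1.3] w 0.333
d [-0.0001  0.0006  0.0093] a [ 0.0003 -0.0004  0.001 ]
```

View pics/s9.png

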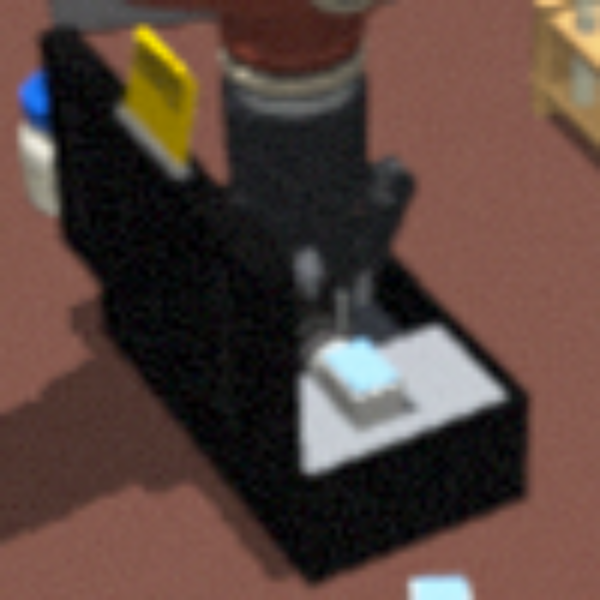

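It's entering the bay freely. I'll lower the last few millimetres slowly and watch the force.

```bash
python3 -m handwheel '[{"dx":0,"dy":0,"dz":0.002,"ax":0,"ay":0,"az":0},{"dx":0,"dy":0,"dz":0.004,"ax":0,"ay":0,"az":0},{"dx":0,"dy":0,"dz":0.006,"ax":0,"ay":0,"az":0},{"dx":0,"dy":0,"dz":0.007,"ax":0,"ay":0,"az":0},{"dx":0,"dy":0,"dz":0.008,"ax":0,"ay":0,"az":0}]' 255
python3 -m handwheel '[{"dx":0,"dy":0,"dz":0.001,"ax":0,"ay":0,"az":0},{"dx":0,"dy":0,"dz":0.002,"ax":0,"ay":0,"az":0}]' 255
```

```text
time: 10.55
tool_pos: [0.5669, 0.2086, 0.0388]
tool_rot: [0.0, 0.999, 0.034, 0.001]
contact_force: [0.9, -0.5, -2.0]
gripper_width: 0.328
time: 10.8
tool_pos: [0.5669, 0.2086, 0.0368]
tool_rot: [0.0, 0.999, 0.034, 0.001]
contact_force: [0.5, -0.2, -1.5]
gripper_width: 0.329
```

```bash
python3 -m handwheel '[{"dx":0,"dy":0,"dz":0.001,"ax":0,"ay":0,"az":0},{"dx":0,"dy":0,"dz":0.001,"ax":0,"ay":0,"az":0}]' 255
python3 -m handwheel '[{"dx":0,"dy":0,"dz":0.001,"ax":0,"ay":0,"az":0},{"dx":0,"dy":0,"dz":0.001,"ax":0,"ay":0,"az":0}]' 255
```

```text
time: 11.05
tool_pos: [0.5669, 0.2087, 0.0361]
tool_rot: [0.0, 0.999, 0.034, 0.001]
contact_force: [-0.3, -0.3, 0.8]
gripper_width: 0.33
time: 11.3
tool_pos: [0.567, 0.2087, 0.0361]
tool_rot: [0.0, 0.999, 0.034, 0.0]
contact_force: [-4.8, -1.4, 5.6]
gripper_width: 0.33
```

It has touched the floor (force now +5.6 N). I'll open partly and rise straight up.

```bash
python3 -m handwheel '[{"dx":0,"dy":0,"dz":0,"ax":0,"ay":0,"az":0},{"dx":0,"dy":0,"dz":0,"ax":0,"ay":0,"az":0},{"dx":0,"dy":0,"dz":0,"ax":0,"ay":0,"az":0},{"dx":0,"dy":0,"dz":0,"ax":0,"ay":0,"az":0}]' 110
python3 -m handwheel '[{"dx":0,"dy":0,"dz":-0.01,"ax":0,"ay":0,"az":0},{"dx":0,"dy":0,"dz":-0.03,"ax":0,"ay":0,"az":0},{"dx":0,"dy":0,"dz":-0.06,"ax":0,"ay":0,"az":0},{"dx":0,"dy":0,"dz":-0.1,"ax":0,"ay":0,"az":0},{"dx":0,"dy":0,"dz":-0.15,"ax":0,"ay":0,"az":0}]' 110
python3 -m handwheel '[{"dx":0.04,"dy":0,"dz":-0.04,"ax":0,"ay":0,"az":0},{"dx":0.1,"dy":0.0,"dz":-0.08,"ax":0,"ay":0,"az":0},{"dx":0.1,"dy":0.05,"dz":-0.12,"ax":0,"ay":0,"az":0},{"dx":0.1,"dy":0.11,"dz":-0.14,"ax":0,"ay":0,"az":0},{"dx":0.1,"dy":0.17,"dz":-0.14,"ax":0,"ay":0,"az":0}]' 255
python3 -c "
from h import *
print(manip.state()['joint_pos'].round(3))
f=grab('side','side7')
cv2.imwrite('pics/s10.png',cv2.resize(f['image'][110:210,180:280],None,fx=6,fy=6))
f=grab('top','top7')
cv2.imwrite('pics/t10.png',cv2.resize(f['image'][145:220,145:255],None,fx=7,fy=7))"
```

```text
time: 11.8
tool_pos: [0.5668, 0.2086, 0.0346]
tool_rot: [0.0, 0.999, 0.034, 0.0]
contact_force: [-0.2, -0.2, -0.5]
gripper_width: 0.566
time: 12.42
tool_pos: [0.5663, 0.2086, 0.187]
tool_rot: [0.0, 0.999, 0.034, 0.0]
contact_force: [1.1, 0.4, 0.2]
gripper_width: 0.568
time: 13.05
tool_pos: [0.6788, 0.0475, 0.3305]
tool_rot: [0.0, 0.999, 0.035, 0.004]
contact_force: [0.5, -0.5, 0.1]
gripper_width: 0.001
[-0.039  0.138  1.359 -0.     1.636 -0.109]
```

View pics/s10.png

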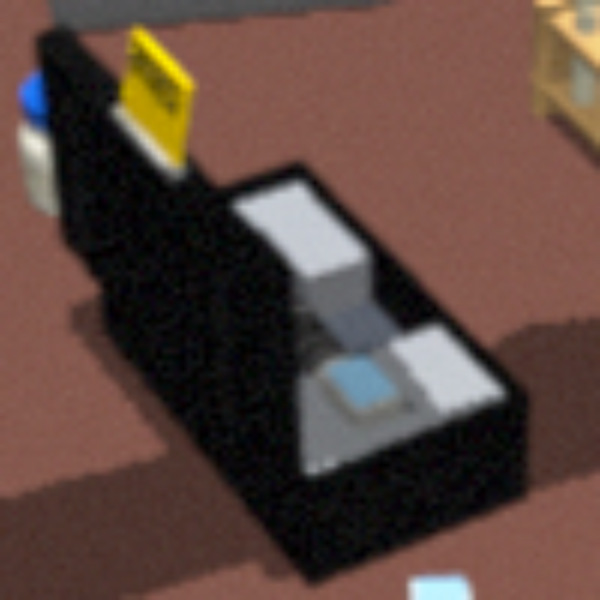

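View pics/t10.png

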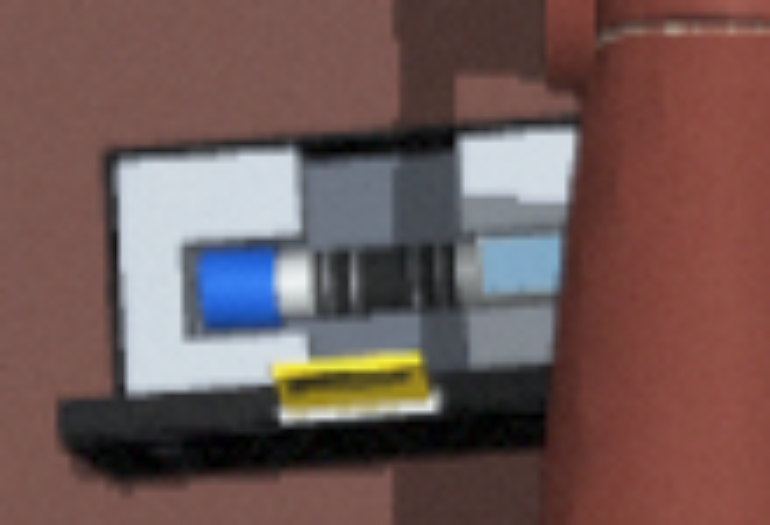

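The refractometer is home: in the top crop the blue eyepiece (235,285) is in the wide bay and the head (520,265) in the narrow one. The lid is still upright and the clip is up. Next I'll go behind the lid at case y≈-80 (clear of the clip) with the fingers shut.

```bash
python3 -c "
from h import *
rel(.405,.118,.33,.067)"
python3 -m handwheel '[{"dx":-0.05,"dy":-0.005,"dz":0,"ax":0,"ay":0,"az":0},{"dx":-0.11,"dy":-0.012,"dz":0,"ax":0,"ay":0,"az":0},{"dx":-0.17,"dy":-0.02,"dz":0,"ax":0,"ay":0,"az":0},{"dx":-0.22,"dy":-0.035,"dz":0,"ax":0,"ay":0,"az":0},{"dx":-0.265,"dy":-0.05,"dz":0,"ax":0,"ay":0,"az":0}]' 255
python3 -c "
from h import *
rel(.405,.118,.19,.067)"
```

```text
t 13.15 pos [0.6783 0.0431 0.328 ] F [0.7 0.6 0.4] w 0.002
d [-0.2682 -0.0915 -0.0035] a [ 0.0028 -0.0048 -0.0058]
time: 13.78
tool_pos: [0.4079, 0.0813, 0.3259]
tool_rot: [-0.0, 0.999, 0.034, 0.002]
contact_force: [-0.9, 1.1, 0.5]
gripper_width: -0.002
t 13.78 pos [0.4079 0.0813 0.3259] F [-0.9  1.1  0.5] w -0.002
d [-0.0008 -0.0369  0.1359] a [ 0.     -0.0033  0.001 ]
```

```bash
python3 -m handwheel '[{"dx":-0.001,"dy":-0.02,"dz":0.04,"ax":0,"ay":0,"az":0},{"dx":-0.001,"dy":-0.037,"dz":0.08,"ax":0,"ay":0,"az":0},{"dx":-0.001,"dy":-0.037,"dz":0.12,"ax":0,"ay":0,"az":0},{"dx":-0.001,"dy":-0.037,"dz":0.136,"ax":0,"ay":0,"az":0},{"dx":-0.001,"dy":-0.037,"dz":0.136,"ax":0,"ay":0,"az":0}]' 255
python3 -c "
from h import *
rel(.46,.122,.19,.067)
f=grab('side','side8')
cv2.imwrite('pics/s11.png',cv2.resize(f['image'][60:210,140:290],None,fx=4,fy=4))"
```

```text
time: 14.4
tool_pos: [0.4062, 0.1176, 0.1886]
tool_rot: [0.0, 0.999, 0.034, 0.0]
contact_force: [0.4, 0.2, 0.9]
gripper_width: 0.002
t 14.4 pos [0.4062 0.1176 0.1886] F [0.4 0.2 0.9] w 0.002
d [ 0.054  -0.0008 -0.0014] a [ 0.0002 -0.0002  0.0011]
```

View pics/s11.png

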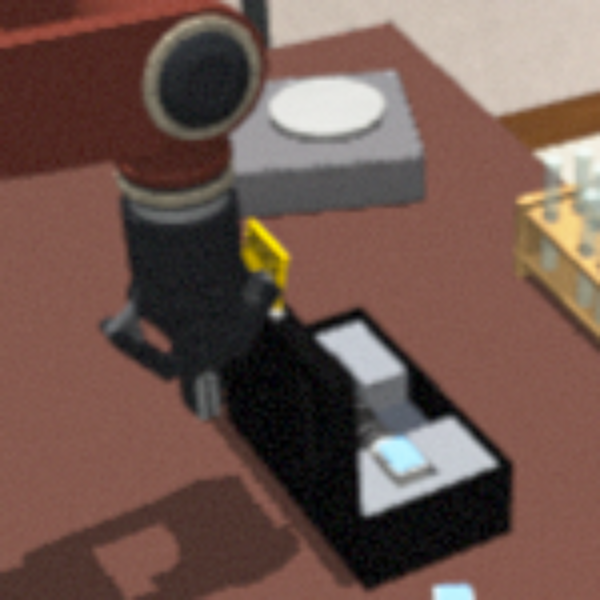

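The finger linkages bulge along the tool's x, so I'll turn the tool 90° so they lie along the lid.

```bash
python3 -m handwheel '[{"dx":0,"dy":0,"dz":0,"ax":0,"ay":0,"az":-0.18},{"dx":0,"dy":0,"dz":0,"ax":0,"ay":0,"az":-0.36},{"dx":0,"dy":0,"dz":0,"ax":0,"ay":0,"az":-0.54},{"dx":0,"dy":0,"dz":0,"ax":0,"ay":0,"az":-0.72},{"dx":0,"dy":0,"dz":0,"ax":0,"ay":0,"az":-0.9}]' 255
python3 -m handwheel '[{"dx":0,"dy":0,"dz":0,"ax":0,"ay":0,"az":-0.18},{"dx":0,"dy":0,"dz":0,"ax":0,"ay":0,"az":-0.36},{"dx":0,"dy":0,"dz":0,"ax":0,"ay":0,"az":-0.54},{"dx":0,"dy":0,"dz":0,"ax":0,"ay":0,"az":-0.67},{"dx":0,"dy":0,"dz":0,"ax":0,"ay":0,"az":-0.67}]' 255
cat >> h.py <<'E'
CT=np.array([.5666,.208]);CTH=.067
def case(x,y,z,phi=1.638):
    c,s=np.cos(CTH),np.sin(CTH); p=CT+np.array([c*x-s*y,s*x+c*y])/1000
    S=manip.state(); q=S['tool_pos'][:2]-CT; print('tcp in case',((np.array([[c,s],[-s,c]])@q)*1000).round(1),(S['tool_pos'][2]*1000).round(1)); rel(p[0],p[1],z/1000,phi,S)
E
python3 -c "
from h import *
case(-110,-80,190)"
```

```text
time: 15.08
tool_pos: [0.4081, 0.1175, 0.1915]
tool_rot: [0.001, 0.884, 0.468, 0.002]
contact_force: [0.2, -0.1, 0.8]
gripper_width: -0.0
time: 15.7
tool_pos: [0.4079, 0.1175, 0.191]
tool_rot: [0.002, 0.684, 0.73, 0.002]
contact_force: [-0.8, -0.1, 0.5]
gripper_width: 0.004
tcp in case [-164.5  -79.7] 191.0
t 15.7 pos [0.4079 0.1175 0.191 ] F [-0.8 -0.1  0.5] w 0.004
d [-0.0002  0.0544  0.0013] a [ 0.0049  0.     -0.002 ]
```

```bash
python3 -m handwheel '[{"dx":0,"dy":0.03,"dz":0.002,"ax":0,"ay":0,"az":0},{"dx":0,"dy":0.05,"dz":0.002,"ax":0,"ay":0,"az":0},{"dx":0,"dy":0.06,"dz":0.001,"ax":0,"ay":0,"az":0},{"dx":0,"dy":0.07,"dz":0,"ax":0,"ay":0,"az":0},{"dx":0,"dy":0.08,"dz":-0.001,"ax":0,"ay":0,"az":0}]' 255
python3 -c "
from h import *
case(-73,-80,190)
f=grab('side','side9')
cv2.imwrite('pics/s12.png',cv2.resize(f['image'][60:210,140:290],None,fx=4,fy=4))"
```

```text
time: 16.32
tool_pos: [0.4866, 0.1229, 0.1903]
tool_rot: [0.0, 0.683, 0.73, 0.0]
contact_force: [-1.8, 0.3, 1.9]
gripper_width: -0.001
tcp in case [-85.5 -79.5] 190.3
t 16.32 pos [0.4866 0.1229 0.1903] F [-1.8  0.3  1.9] w -0.001
d [-0.0005  0.0125  0.0003] a [ 0.0009  0.0002 -0.0004]
```

View pics/s12.png

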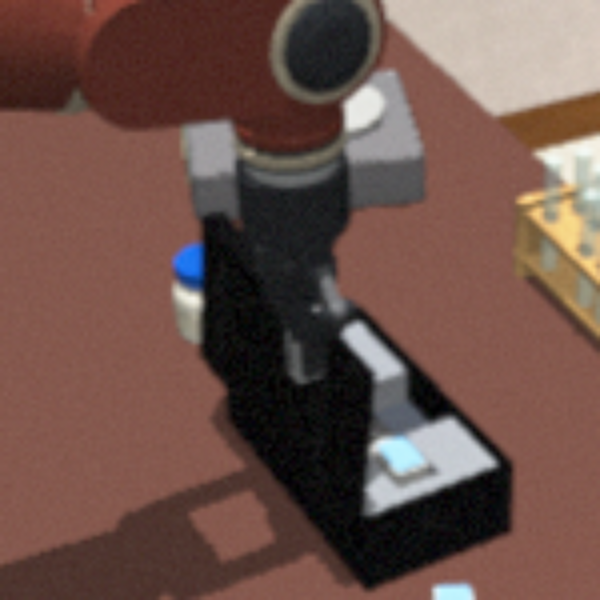

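```bash
python3 -m handwheel '[{"dx":0,"dy":0.012,"dz":0,"ax":0,"ay":0,"az":0},{"dx":0,"dy":0.024,"dz":0.001,"ax":0,"ay":0,"az":0},{"dx":0,"dy":0.035,"dz":0.003,"ax":0,"ay":0,"az":0},{"dx":0,"dy":0.046,"dz":0.006,"ax":0,"ay":0,"az":0},{"dx":0,"dy":0.057,"dz":0.011,"ax":0,"ay":0,"az":0}]' 255
python3 -c "
from h import *
case(-28,-80,180)
f=grab('side','side10')
cv2.imwrite('pics/s13.png',cv2.resize(f['image'][60:210,140:290],None,fx=4,fy=4))"
```

```text
time: 17.0
tool_pos: [0.5442, 0.1269, 0.1785]
tool_rot: [0.001, 0.683, 0.73, 0.001]
contact_force: [-1.2, 0.8, 0.8]
gripper_width: -0.0
tcp in case [-27.8 -79.5] 178.5
t 17.0 pos [0.5442 0.1269 0.1785] F [-1.2  0.8  0.8] w -0.0
d [-0.0005 -0.0002 -0.0015] a [0.0016 0.     0.    ]
```

View pics/s13.png

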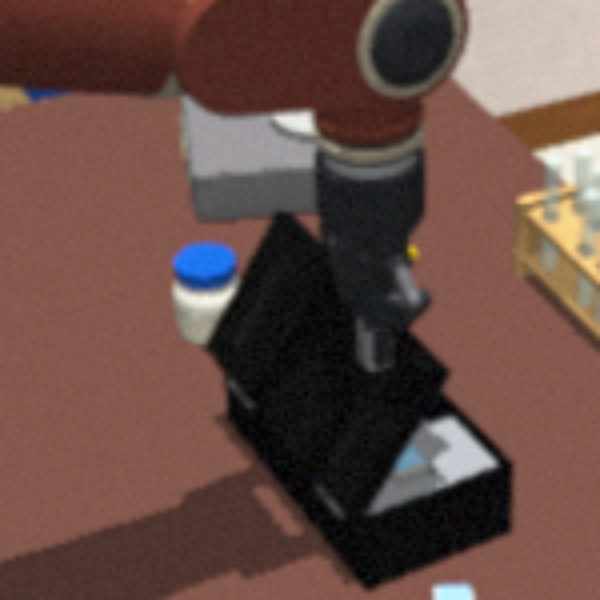

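```bash
python3 -m handwheel '[{"dx":0,"dy":0.015,"dz":0.008,"ax":0,"ay":0,"az":0},{"dx":0,"dy":0.025,"dz":0.015,"ax":0,"ay":0,"az":0},{"dx":0,"dy":0.033,"dz":0.023,"ax":0,"ay":0,"az":0},{"dx":0,"dy":0.041,"dz":0.032,"ax":0,"ay":0,"az":0},{"dx":0,"dy":0.048,"dz":0.041,"ax":0,"ay":0,"az":0}]' 255
python3 -c "
from h import *
case(32,-80,106)
f=grab('side','side11')
cv2.imwrite('pics/s14.png',cv2.resize(f['image'][60:210,140:290],None,fx=4,fy=4))"
```

```text
time: 17.68
tool_pos: [0.5917, 0.1299, 0.1372]
tool_rot: [0.001, 0.683, 0.73, 0.0]
contact_force: [-0.1, -0.5, 1.0]
gripper_width: 0.002
tcp in case [ 19.8 -79.6] 137.2
t 17.68 pos [0.5917 0.1299 0.1372] F [-0.1 -0.5  1. ] w 0.002
d [-0.0004  0.0122  0.0312] a [ 0.0013  0.0003 -0.    ]
```

View pics/s14.png

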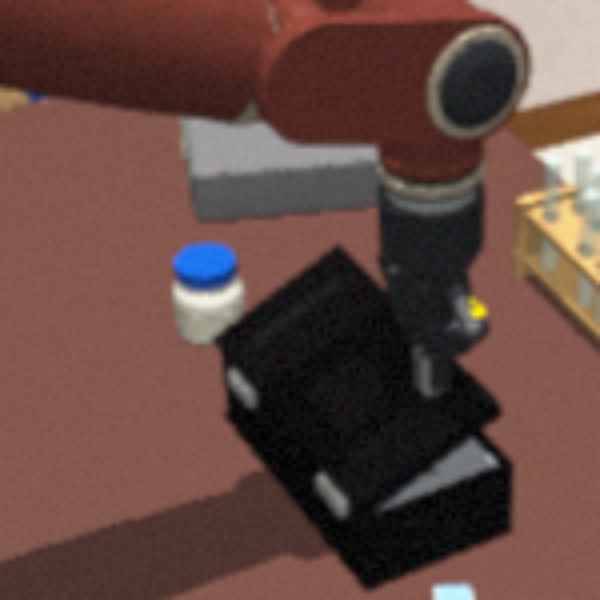

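```bash
python3 -m handwheel '[{"dx":0,"dy":0.006,"dz":0.01,"ax":0,"ay":0,"az":0},{"dx":0,"dy":0.01,"dz":0.02,"ax":0,"ay":0,"az":0},{"dx":0,"dy":0.014,"dz":0.031,"ax":0,"ay":0,"az":0},{"dx":0,"dy":0.016,"dz":0.038,"ax":0,"ay":0,"az":0},{"dx":0,"dy":0.017,"dz":0.042,"ax":0,"ay":0,"az":0}]' 255
python3 -m handwheel '[{"dx":0,"dy":0,"dz":0.001,"ax":0,"ay":0,"az":0},{"dx":0,"dy":0,"dz":0.002,"ax":0,"ay":0,"az":0}]' 255
```

```text
time: 18.35
tool_pos: [0.6078, 0.131, 0.0949]
tool_rot: [-0.0, 0.683, 0.73, -0.0]
contact_force: [-2.6, 0.2, 9.5]
gripper_width: 0.001
time: 18.6
tool_pos: [0.6083, 0.131, 0.095]
tool_rot: [0.0, 0.683, 0.73, 0.0]
contact_force: [-3.9, 0.0, 8.0]
gripper_width: 0.003
```

The lid is seated (tip at 95 mm, 8–9 N). I'll back off upward and look.

```bash
python3 -m handwheel '[{"dx":0,"dy":0,"dz":-0.015,"ax":0,"ay":0,"az":0},{"dx":0,"dy":0,"dz":-0.05,"ax":0,"ay":0,"az":0},{"dx":0,"dy":0.02,"dz":-0.1,"ax":0,"ay":0,"az":0},{"dx":0,"dy":0.06,"dz":-0.14,"ax":0,"ay":0,"az":0},{"dx":0,"dy":0.09,"dz":-0.15,"ax":0,"ay":0,"az":0}]' 255
python3 -c "
from h import *
case(108,0,130)
f=grab('side','side12')
cv2.imwrite('pics/s15.png',cv2.resize(f['image'][80:220,160:300],None,fx=4,fy=4))
c=cloud(f);I=f['image'].astype(int)
k=(I[...,2]>150)&(I[...,1]>130)&(I[...,0]<60)&(c[...,2]>.03)&(c[...,2]<.14);q=c[k]
s,t=np.sin(CTH),np.cos(CTH)
x=(q[:,:2]-CT)@np.array([[t,-s],[s,t]]);print(len(q),(x*1000).min(0),(x*1000).max(0),q[:,2].min(),q[:,2].max())
f=grab('top','top12')
cv2.imwrite('pics/t15.png',cv2.resize(f['image'][130:220,140:260],None,fx=6,fy=6))
"
```

```text
time: 19.23
tool_pos: [0.7009, 0.1374, 0.2503]
tool_rot: [0.004, 0.683, 0.73, 0.004]
contact_force: [0.1, -0.4, -0.5]
gripper_width: 0.002
tcp in case [129.3 -79.5] 250.3
t 19.23 pos [0.7009 0.1374 0.2503] F [ 0.1 -0.4 -0.5] w 0.002
d [ 0.0795 -0.0225  0.12  ] a [0.0103 0.0001 0.    ]
96 [ 75.46145974 -32.44940289] [114.40668334  30.10044488] 0.07750953074991884 0.09292716910855414
```

View pics/s15.png

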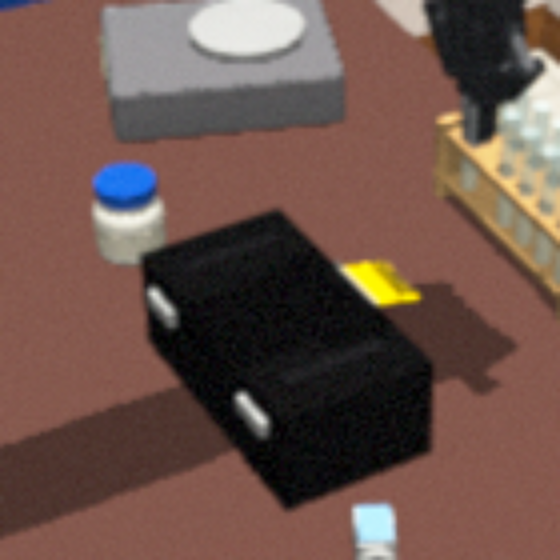

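View pics/t15.png

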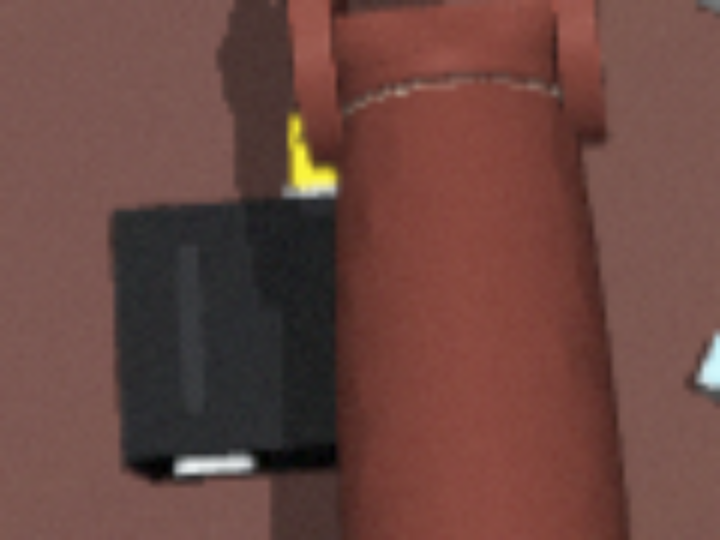

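The lid is shut and the clip sticks out (case x 75–114, z 78–93 mm). I'll go above the clip.

```bash
python3 -m handwheel '[{"dx":0.04,"dy":-0.01,"dz":0.03,"ax":0.005,"ay":0,"az":0},{"dx":0.08,"dy":-0.022,"dz":0.06,"ax":0.01,"ay":0,"az":0},{"dx":0.08,"dy":-0.022,"dz":0.09,"ax":0.01,"ay":0,"az":0},{"dx":0.08,"dy":-0.022,"dz":0.12,"ax":0.01,"ay":0,"az":0},{"dx":0.08,"dy":-0.022,"dz":0.12,"ax":0.01,"ay":0,"az":0}]' 255
python3 -c "
from h import *
case(106,0,100)"
```

```text
time: 19.95
tool_pos: [0.6675, 0.215, 0.1199]
tool_rot: [-0.005, 0.683, 0.731, -0.006]
contact_force: [0.2, -0.2, -0.1]
gripper_width: 0.002
tcp in case [101.1   0.2] 119.9
t 19.95 pos [0.6675 0.215  0.1199] F [ 0.2 -0.2 -0.1] w 0.002
d [-0.0002  0.0052  0.0198] a [-0.0165  0.0013  0.0003]
```

```bash
python3 -m handwheel '[{"dx":0,"dy":0.004,"dz":0.01,"ax":-0.01,"ay":0,"az":0},{"dx":0,"dy":0.004,"dz":0.02,"ax":-0.01,"ay":0,"az":0}]' 255
python3 -c "
from h import *
case(106,0,52)"
```

```text
time: 20.2
tool_pos: [0.6756, 0.2157, 0.1053]
tool_rot: [0.001, 0.683, 0.73, 0.002]
contact_force: [0.3, 0.5, 0.1]
gripper_width: -0.001
tcp in case [109.3   0.4] 105.3
t 20.2 pos [0.6756 0.2157 0.1053] F [0.3 0.5 0.1] w -0.001
d [-0.0004 -0.0035  0.0533] a [ 0.0043 -0.0002 -0.0002]
```

```bash
python3 -m handwheel '[{"dx":0,"dy":-0.003,"dz":0.01,"ax":0.004,"ay":0,"az":0},{"dx":0,"dy":-0.004,"dz":0.02,"ax":0.004,"ay":0,"az":0},{"dx":0,"dy":-0.004,"dz":0.03,"ax":0.004,"ay":0,"az":0},{"dx":0,"dy":-0.004,"dz":0.04,"ax":0.004,"ay":0,"az":0},{"dx":0,"dy":-0.004,"dz":0.05,"ax":0.004,"ay":0,"az":0}]' 255
python3 -c "
from h import *
case(86,0,52)
f=grab('side','side13')
cv2.imwrite('pics/s16.png',cv2.resize(f['image'][80:220,160:300],None,fx=4,fy=4))"
```

```text
time: 20.82
tool_pos: [0.6707, 0.2154, 0.0533]
tool_rot: [-0.001, 0.683, 0.73, -0.001]
contact_force: [-0.6, -1.4, 0.9]
gripper_width: 0.001
tcp in case [104.4   0.4] 53.3
t 20.82 pos [0.6707 0.2154 0.0533] F [-0.6 -1.4  0.9] w 0.001
d [-0.0004 -0.0184  0.0013] a [-0.0025  0.0002 -0.0001]
```

View pics/s16.png

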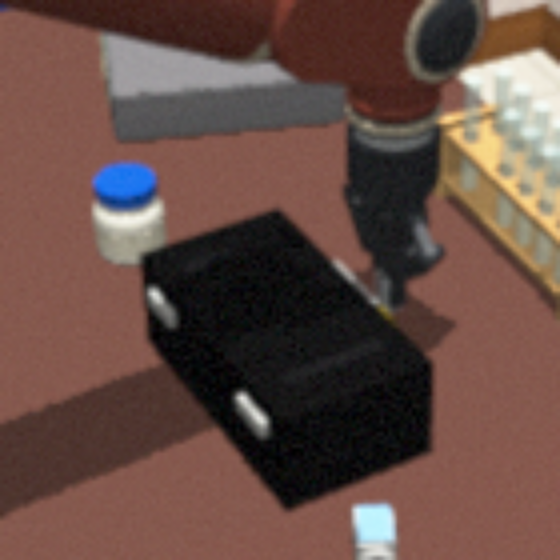

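The clip is folded partway down. I'll push inward with the side of the fingers.

```bash
python3 -m handwheel '[{"dx":0,"dy":-0.005,"dz":0.002,"ax":0,"ay":0,"az":0},{"dx":0,"dy":-0.009,"dz":0.003,"ax":0,"ay":0,"az":0},{"dx":0,"dy":-0.012,"dz":0.003,"ax":0,"ay":0,"az":0},{"dx":0,"dy":-0.015,"dz":0.003,"ax":0,"ay":0,"az":0},{"dx":0,"dy":-0.017,"dz":0.003,"ax":0,"ay":0,"az":0}]' 255
python3 -c "
from h import *
case(86,0,52)"
```

```text
time: 21.5
tool_pos: [0.6534, 0.2143, 0.051]
tool_rot: [-0.001, 0.683, 0.73, -0.001]
contact_force: [0.7, -0.6, -0.8]
gripper_width: -0.0
tcp in case [87.   0.5] 51.0
t 21.5 pos [0.6534 0.2143 0.051 ] F [ 0.7 -0.6 -0.8] w -0.0
d [-0.0005 -0.001  -0.001 ] a [-0.0027  0.0002  0.0001]
```

```bash
python3 -m handwheel '[{"dx":0,"dy":-0.001,"dz":0,"ax":0,"ay":0,"az":0},{"dx":0,"dy":-0.002,"dz":0,"ax":0,"ay":0,"az":0},{"dx":0,"dy":-0.003,"dz":0,"ax":0,"ay":0,"az":0}]' 255
python3 -m handwheel '[{"dx":0,"dy":-0.001,"dz":0,"ax":0,"ay":0,"az":0},{"dx":0,"dy":-0.002,"dz":0,"ax":0,"ay":0,"az":0},{"dx":0,"dy":-0.002,"dz":0,"ax":0,"ay":0,"az":0}]' 255
```

```text
time: 21.88
tool_pos: [0.6512, 0.2141, 0.0509]
tool_rot: [-0.0, 0.683, 0.73, -0.0]
contact_force: [5.8, 0.1, -2.6]
gripper_width: -0.004
time: 22.25
tool_pos: [0.6512, 0.2141, 0.0521]
tool_rot: [0.001, 0.683, 0.73, 0.002]
contact_force: [7.9, 0.8, -3.3]
gripper_width: 0.001
```

It has stopped flat (finger face at case x≈74, 8 N). I'll back straight off, then up and away, and check.

```bash
python3 -m handwheel '[{"dx":0,"dy":0.003,"dz":0,"ax":0,"ay":0,"az":0},{"dx":0,"dy":0.015,"dz":0,"ax":0,"ay":0,"az":0},{"dx":0,"dy":0.04,"dz":0,"ax":0,"ay":0,"az":0},{"dx":0,"dy":0.055,"dz":-0.04,"ax":0,"ay":0,"az":0},{"dx":0,"dy":0.055,"dz":-0.1,"ax":0,"ay":0,"az":0}]' 255
python3 -m handwheel '[{"dx":0,"dy":0,"dz":-0.06,"ax":0,"ay":0,"az":0},{"dx":0.03,"dy":0,"dz":-0.12,"ax":0,"ay":0,"az":0},{"dx":-0.08,"dy":0,"dz":-0.14,"ax":0,"ay":0,"az":0},{"dx":-0.14,"dy":0,"dz":-0.14,"ax":0,"ay":0,"az":0},{"dx":-0.2,"dy":0,"dz":-0.14,"ax":0,"ay":0,"az":0}]' 255
python3 -m handwheel '[{"dx":-0.06,"dy":0,"dz":0,"ax":0,"ay":0,"az":0},{"dx":-0.12,"dy":0,"dz":0,"ax":0,"ay":0,"az":0},{"dx":-0.17,"dy":0,"dz":0,"ax":0,"ay":0,"az":0},{"dx":-0.17,"dy":0,"dz":0,"ax":0,"ay":0,"az":0},{"dx":-0.17,"dy":0,"dz":0,"ax":0,"ay":0,"az":0}]' 255
python3 -c "
from h import *
f=grab('side','side14')
cv2.imwrite('pics/s17.png',cv2.resize(f['image'][80:220,160:300],None,fx=4,fy=4))
f=grab('top','top14')
cv2.imwrite('pics/t17.png',cv2.resize(f['image'],None,fx=1.5,fy=1.5))
c=cloud(f)[150:215,150:245].reshape(-1,3);s,t=np.sin(CTH),np.cos(CTH)
x=(c[:,:2]-CT)@np.array([[t,-s],[s,t]])*1000
for a in(-40,0,50):
    k=(abs(x[:,0]-a)<8)&(abs(x[:,1])<110)&(c[:,2]>.05);print(a,k.sum(),np.median(c[k,2]).round(4))
I=f['image'][150:215,150:245].reshape(-1,3).astype(int)
k=(I[:,2]>110)&(I[:,1]>100)&(I[:,0]<60);print('yellow top view',k.sum(),(x[k].min(0),x[k].max(0)) if k.any() else '')
"
```

```text
time: 22.88
tool_pos: [0.7028, 0.2171, 0.148]
tool_rot: [-0.003, 0.683, 0.73, -0.004]
contact_force: [-0.2, -0.3, -0.2]
gripper_width: -0.001
time: 23.5
tool_pos: [0.715, 0.059, 0.2897]
tool_rot: [-0.001, 0.683, 0.731, -0.001]
contact_force: [1.1, -0.7, -0.5]
gripper_width: -0.002
time: 24.12
tool_pos: [0.7262, -0.109, 0.2886]
tool_rot: [-0.002, 0.683, 0.73, -0.001]
contact_force: [-0.9, 0.1, -0.3]
gripper_width: -0.0
-40 345 0.0958
0 345 0.0959
50 334 0.0962
yellow top view 0
```

View pics/s17.png

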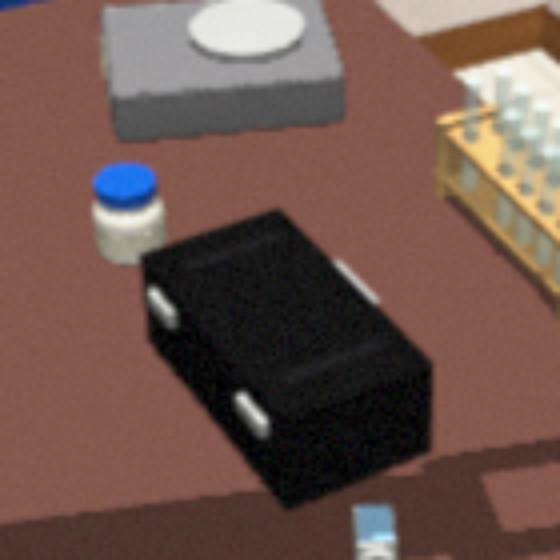

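View pics/t17.png

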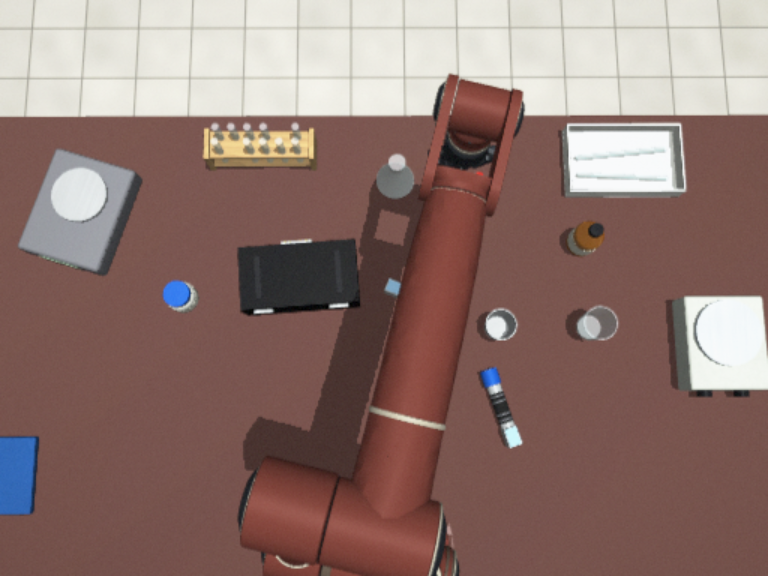

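The lid is level at 96 mm across (slope about 0.004 rad), no yellow shows from above or from the side, and the glassware is where it was. Handing in.

```bash
python3 -c "
from h import *
print(manip.job_done(), manip.state()['time'])"
```

```text
the job is handed in; nothing more can be done
the job is handed in; nothing more can be done
```

The refractometer is in the case, the lid is shut, the clip is pressed down, and I handed the job in at about 24 s of the 72 s allowed. The hand-in gives no verdict.

- **Refractometer:** I took the look-alike farthest from the base and lowered it until it touched the cradle floor. I then opened the fingers partly and lifted away. The top picture showed it lying home with the blue eyepiece in the wider bay and the lid still open.
- **Lid:** I pushed its outer face down gradually, at roughly 1 rad/s. It was seated with the clip still sticking out. A later depth reading put its top at 96 mm all across, a slope of about 0.004 rad.
- **Clip:** I folded it down and pressed it in until it stopped at about 8 N, with the finger face about 74 mm in front of the case centre. Neither camera can see the front of the case, so I judged it flat from that stop and from no yellow being visible in either picture.
- **Glassware and bottles:** The steel cup, flask, reagent bottle, beaker and white jar stood where they started in the final pictures. The arm mostly covered the dropper bottle in the top view, with only its red cap showing.

No check failed. The arm was clear of everything when I handed in.

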